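Take up the slack of the screw prop under the bracket shelf

TASK

The screw prop under the free end of the little bracket shelf has gone slack. With the steel bar, moved from hole to hole of the collar as needed, wind the collar up (counter-clockwise seen from above) until it bears firmly against the shelf's lug, hand-tight and no more. Then draw the bar out and lay it flat on the big shelf clear of the prop, leaving the dishes where they are.

Things in the scene. Friction and masses are not known exactly. Their poses are not given: they have to be found in the camera images.
- collar: Steel capstan collar of the screw prop: a ring 76 mm across, 30 mm high, on an upright threaded stud of 24 mm. Origin on its axis at mid-height, level with its six bar holes, about 75 mm above the big shelf; z up. One hole lies along its own x axis, the others every 60 degrees from it. It turns about z and stays where it is left; 5 mm rise per turn.
- hole_mouth (a point): Mouth of one of the six equal holes in the collar's rim, on the hole's axis, 38 mm from the collar's axis. The holes are level and radial, 12 mm square, blind, 24 mm deep (the end lies 14 mm from the collar's axis); over the outer 2 mm the mouth flares to 16 mm. The bar's nose has 2 mm of play in it.
- collar_top (a point): Centre of the collar's top face, which comes to bear on the lug. Starting gap to the lug 0.6 to 1.5 mm, not known better; so two or three holes are needed. Right-hand thread: turned counter-clockwise seen from above it climbs, 0.83 mm per 60 degrees. Running free it takes about 0.12 N m.
- lug_end (a point): Middle of the lug's free end, lower edge, 22 mm from the prop's axis. Once the collar bears on the lug, its torque about the axis climbs by 1.5 to 3 N m per rad: at 0.45 N m the prop carries just enough, at 0.65 N m (5 N across the bar's grip point, 130 mm from the axis, more if the bar is held stiff) it is hand-tight, from 0.85 N m overtight.
- lug: Steel lug, 36 mm wide, 8 mm thick, that sticks out over the collar from the free end of the bracket shelf (white board 220 x 322 x 16 mm on a foot panel). Origin at the lug's underside on the prop's axis, 91 mm above the big shelf; y along the board to the panel, z up. The board begins at y = 30 mm. The -y side is free for the bar: it can swing 40 degrees either side of -y.
- bar_mid (a point): Grip point of the loose steel bar, on its axis, half-way up: the bar lies on the big shelf with this point 8 mm above it. x points along the bar to its nose. The handle part is 16 mm square and reaches from x = -65 to +25 mm; the nose is round, 10 mm thick, and reaches from +25 to +115 mm. 0.24 kg, balance near this point. 130 mm from the collar's axis when the nose is home in a hole.
- bar_tip (a point): Centre of the end of the bar's nose, 115 mm along x from the grip point.
- box_low: Glass meal container with red clip-on lid, 170 x 130 x 65 mm, on the bracket shelf; a bystander. Origin under its centre.
- box_high: Glass meal container with red lid, 150 x 110 x 55 mm, stacked on the other one; a bystander. Origin under its centre.
- box_under: Glass meal container with red lid, 150 x 110 x 55 mm, under the bracket shelf; a bystander. Origin under its centre.
- rice_bowl: White ceramic rice bowl, 116 mm across and 60 mm high; a bystander. Origin under its centre.
- spoon: Steel spoon 200 mm long lying on the big shelf; a bystander. Origin under its middle, x along it.
- wooden_lid: Round wooden lid, 160 mm across and 38 mm high with its bar handle; a bystander. Origin under its centre.
- sauce_dish: White ceramic sauce dish, 84 mm across and 24 mm high; a bystander. Origin under its centre.

How it is judged:
By the outcome, as a careful person would: the job done as asked, in the order asked, and still so for the second after the job is handed in, with the robot touching nothing.
It also fails if it takes over 72 s, if anything falls off the work surface, if the arm or the gripper's body presses on something with over 40 N, if the wrist force passes 120 N, or if a joint passes its speed limit or range.

ROBOT

A 6-joint arm with a two-finger parallel gripper is mounted at the origin on the work surface. World frame = base frame: x ahead of the robot, y to its left, z up, the work surface at z = 0. Lengths are in m, angles in rad, forces in N, time in s.
With the tool pointing down it reaches from about 0.375 to 0.9 m from the base axis. Payload 3.1 kg.
Tool frame: the origin (TCP) lies midway between the tips of the shut fingers; the grasp point (between the pads) lies 19 mm behind it; x points along the fingers, z is the direction in which the jaws open and shut, and the axes are right-handed (so a half turn about x gives the same grasp; the last joint's range is limited). The gripper opens to 85 mm and grips with 20 to 120 N. Pads are 22 mm wide; open, the fingers measure 114 mm over their backs; the gripper's body (76 mm by 85 mm) begins 54 mm behind the grasp point. The pads swing forward as they close: fully open they stand 13 mm farther back than shut.
Start: joints at [-1.486, 0.527, 1.433, -0, 1.181, -0.178], TCP at [0.162, -0.604, 0.231] pointing down, gripper open.
Joint ranges: [-3.08, 3.08], [-0.75, 2.2], [0.22, 2.44], [-1.43, 4.57], [0, 2.65], [-2.85, 2.85]. Speed limits (rad/s): [2.79, 2.79, 3.14, 3.14, 3.14, 3.14].

INTERFACE

Orientations are given as a unit quaternion [x, y, z, w].
In Python, from station import status, snapshot, camera_params, ticket gives the robot as it stands.
- The arm moves only by the tool arm_command, never from a script. Its argument "series" is a list that holds one entry, the list of rows, each a list of 4 numbers: the shift along the tool's x, y, z in mm, then the turn about the tool's x in rad. A call has 1 to 10 rows; each row shifts and turns the commanded pose from where the row before left it, along the tool's axes as they then stand; what a row does not reach is not made up. A row lasts 1/10 s, in which the tool goes at most 50 mm and 8.59 degrees, less where a joint would pass 70% of its speed; a pose out of reach is approached as far as the arm can. A call is refused whole if a number of a shift passes 50 or a number of a turn 0.15, either way. A call with a gripper value outside its range is refused whole. "jaw" is the opening in per cent of the stroke, from 0 (shut) to 100 (fully open), set as the call begins (left out, the last holds). The fingers move at their own pace and stop on an object; "force" is the grip in N (left out, the last holds). Time passes only in rows, so rows that do not move let the fingers close. It gives the time, the measured TCP pose, the force and the opening at its end, in the units of the state.
- status.sense(): the state, without advancing time (a new reading comes with each control period).
- snapshot(name): name is "scene" or "top" or "wrist"; returns the picture (384x512x3 uint8, red, green, blue); there is no depth.
- camera_params(name): a dict with "fovy" (degrees; the focal length in pixels is half the picture's height over the tangent of half this angle, whatever the lens; pixels are square), "cx", "cy" (the principal point, pixels), "extrinsics" (4x4, takes a point from camera to world coordinates); the wrist camera has in their place "mount" (4x4, takes a point from camera to tool coordinates, whose origin is the TCP and whose axes are the tool frame's). Camera axes: x right, y down, z forward; pixel columns grow to the right and rows downward; lengths in m; the calibration is good to about 2 mm. A picture is of the moment at which its call begins: read the wrist's pose just before it. camera_params takes no time and is no camera call.
- ticket.sign_off(): hands the job in, once; it reports no verdict.
The state is a dict: "t": time; "q": joint angles; "qd": joint speeds; "tau": joint torques, N m; "tcp_pos": TCP position; "tool_rot": TCP orientation; "force": force on the tool from outside, world axes, zero at the start; "ft_torque": the same for the moment, N m; "finger_gap": opening from 0.0 (shut) to 1.0 (fully open).
Only numpy, scipy, OpenCV 4.12 (cv2) and the standard library are available. Lean on these libraries where they do the work, as an engineer would, in place of code of your own. Each camera call takes 0.05 s, during which the arm holds its last target. There are 200 camera calls.

## Working session

There is one attempt and no reset: what is moved stays moved. The work goes in short steps, Python scripts to look and compute and a tool call to move; the robot and the scene stay as the last step left them, time stands still between calls to the robot, and variables do not carry over. Pictures are saved under pics/ and viewed, about 8 in all and at most 12, crops included, and the job is handed in when it is done.

Besides the shell and the picture viewer there is one more tool, called after "Call:" by a JSON object that holds its "name" and its "arguments". arm_command: Moves the arm, as the interface text tells. Its arguments: {"type":"object","properties":{"series":{"type":"array"},"jaw":{"type":"number"},"force":{"type":"number"}},"required":["series"]}

```bash
mkdir -p pics; ls
cat > h.py <<'E'
import numpy as np, cv2
from station import status, snapshot, camera_params, ticket
from scipy.spatial.transform import Rotation as R
def K(n):
    p=camera_params(n); f=192/np.tan(np.radians(p['fovy'])/2); return p,f
def T():
    s=status.sense(); M=np.eye(4); M[:3,:3]=R.from_quat(s['tool_rot']).as_matrix(); M[:3,3]=s['tcp_pos']; return M
def ext(n):
    p,f=K(n); return (T()@np.array(p['mount']) if n=='wrist' else np.array(p['extrinsics']))
def ray(n,u,v,z,E=None):
    p,f=K(n); E=ext(n) if E is None else E
    d=E[:3,:3]@np.array([(u-p['cx'])/f,(v-p['cy'])/f,1]); o=E[:3,3]; return o+d*(z-o[2])/d[2]
def proj(n,P,E=None):
    p,f=K(n); E=ext(n) if E is None else E
    c=E[:3,:3].T@(np.array(P)-E[:3,3]); return np.array([p['cx']+f*c[0]/c[2],p['cy']+f*c[1]/c[2]])
def save(n,name,crop=None,s=1):
    E=ext(n); im=snapshot(n); cv2.imwrite('pics/raw_'+name+'.png',im[:,:,::-1]); np.save('pics/'+name+'.npy',E)
    if crop: im=im[crop[1]:crop[3],crop[0]:crop[2]]
    im=cv2.resize(im,None,fx=s,fy=s,interpolation=cv2.INTER_CUBIC); cv2.imwrite('pics/'+name+'.png',im[:,:,::-1])
E
python3 - <<'E'
from h import *
for n in ('scene','top','wrist'):
    p,f=K(n); print(n,f,p['cx'],p['cy']); print(np.round(ext(n),3))
print(status.sense())
a=snapshot('scene');b=snapshot('top')
cv2.imwrite('pics/raw_scene1.png',a[:,:,::-1]);cv2.imwrite('pics/raw_top1.png',b[:,:,::-1])
cv2.imwrite('pics/s1.png',cv2.resize(a,(800,600),interpolation=2)[:,:,::-1])
cv2.imwrite('pics/t1.png',cv2.resize(b,(800,600),interpolation=2)[:,:,::-1])
E
```

```text
pics
scene 499.20303111518473 250.18508612586658 189.08578320519305
[[-0.735  0.349 -0.582  1.449]
 [ 0.678  0.407 -0.612  0.843]
 [ 0.024 -0.844 -0.536  0.973]
 [ 0.     0.     0.     1.   ]]
top 385.6810788229459 260.9401281781714 193.10632013369712
[[-0.018 -0.997  0.075  0.445]
 [-1.     0.017 -0.007 -0.119]
 [ 0.005 -0.075 -0.997  1.154]
 [ 0.     0.     0.     1.   ]]
wrist 292.7515973852535 255.0010012503528 195.86594821671127
[[ 0.26  -0.925 -0.279  0.233]
 [-0.966 -0.249 -0.073 -0.585]
 [-0.002  0.288 -0.958  0.373]
 [ 0.     0.     0.     1.   ]]
{'t': 0.0, 'q': array([-1.48650787e+00,  5.28443516e-01,  1.43391309e+00,  3.16168065e-06,
        1.18136688e+00, -1.78501765e-01]), 'qd': array([-1.12063283e-03, -9.60063823e-05,  2.92277173e-04, -1.13948427e-03,
       -9.03135934e-04,  1.19414347e-03]), 'tau': array([ 4.66602705e-04, -4.42347193e+01, -1.78023326e+01, -3.20380814e-04,
        8.36843450e-03,  1.12681371e-05]), 'tcp_pos': array([ 0.16232739, -0.60281532,  0.23034409]), 'tool_rot': array([ 0.43073935,  0.5617044 , -0.42962356,  0.56069187]), 'force': array([-0.0771276 ,  0.15133472, -0.32809108]), 'ft_torque': array([ 0.02289305, -0.00486387,  0.01052949]), 'finger_gap': 0.9995907155360885}
```

View pics/t1.png

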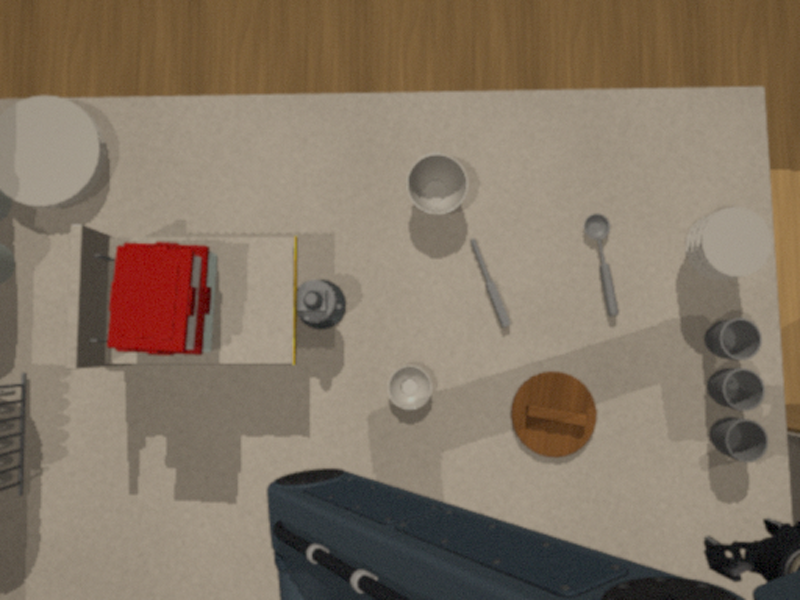

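View pics/s1.png

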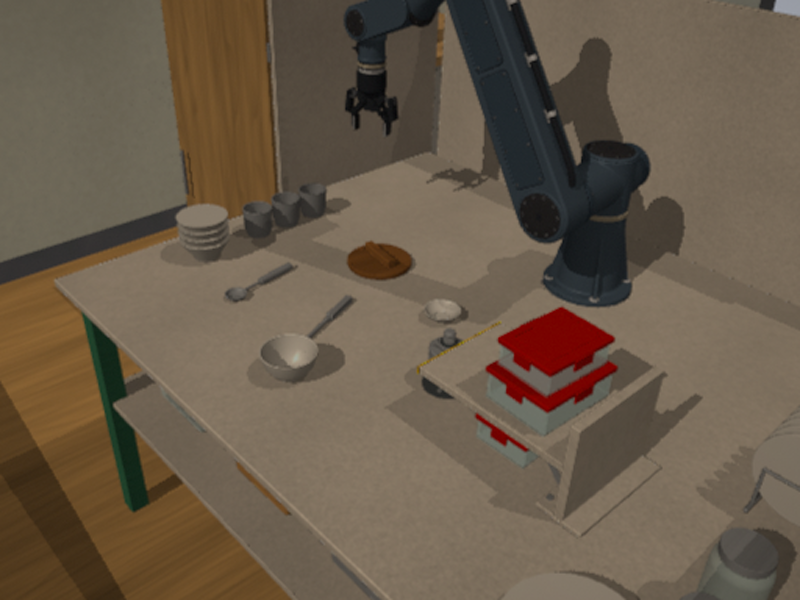

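Top view (800×600 scale): bar handle end is near (507,327) and its nose tip near (474,240). The collar is near (322,303) with the stud at (313,298), and the bar's free side is world −y (image right). The scene view agrees.

Run:
```python
from h import *
s=.64
for nm,u,v,z in [('handle end',507,327,.012),('shoulder',490,284,.012),('tip',474,240,.008),('collar',322,303,.09),('stud',313,298,.12),('dish',410,388,.02),('boardcorner',297,236,.107),('boardcorner2',295,365,.107),('bowl',438,183,.05),('lid',553,414,.02),('spoonend',613,316,.01)]:
    print(nm,np.round(ray('top',u*s,v*s,z),3))
print(np.round(T(),3))
print('mount',np.round(camera_params('wrist')['mount'],3))
a=cv2.imread('pics/raw_top1.png')
c=cv2.resize(a[125:250,170:345],None,fx=4.5,fy=4.5,interpolation=2); cv2.imwrite('pics/t1c.png',c)
```

```text
handle end [ 0.48  -0.314  0.012]
shoulder [ 0.562 -0.284  0.012]
tip [ 0.648 -0.256  0.008]
collar [0.526 0.026 0.09 ]
stud [0.532 0.037 0.12 ]
dish [ 0.369 -0.128  0.02 ]
boardcorner [0.643 0.067 0.107]
boardcorner2 [0.418 0.071 0.107]
bowl [ 0.75  -0.186  0.05 ]
lid [ 0.316 -0.393  0.02 ]
spoonend [ 0.497 -0.517  0.01 ]
[[-0.     0.966  0.26   0.162]
 [ 0.002  0.26  -0.966 -0.603]
 [-1.     0.    -0.002  0.23 ]
 [ 0.     0.     0.     1.   ]]
mount [[-0.001 -0.289  0.957 -0.143]
 [ 0.    -0.957 -0.289  0.073]
 [ 1.    -0.     0.001  0.001]
 [ 0.     0.     0.     1.   ]]
```

View pics/t1c.png

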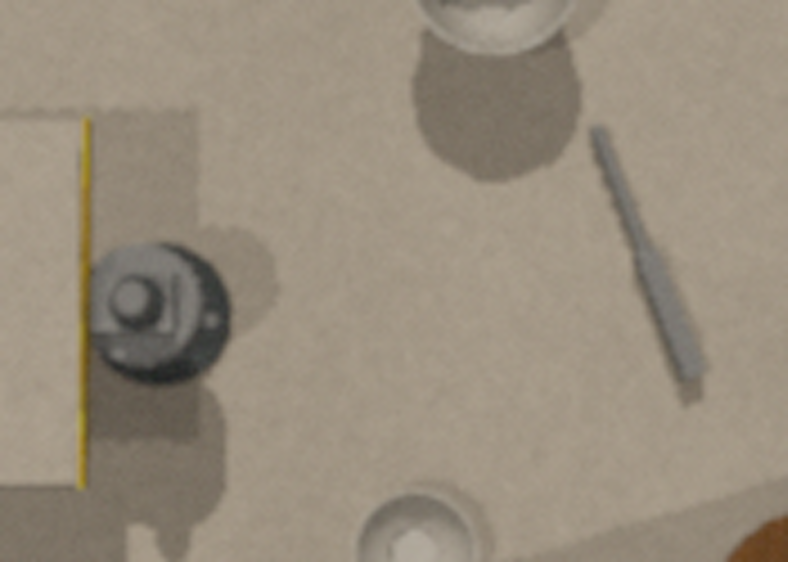

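The crop confirms the bar: tip at (598,130), handle end at (692,378), measured length 178 mm against 180 given. Its grip point is about (0.542, −0.293) at a yaw of 19°. I'm moving above it now.

Call:
{"name": "arm_command", "arguments": {"series": [[[0,45,-20,0],[0,45,-20,0],[0,45,-20,0],[0,45,-20,0],[0,45,-20,0],[0,45,-20,0],[0,45,-20,0],[10,45,-20,0],[20,45,-20,-0.03],[20,42,-20,-0.04]]], "jaw": 100}}

```text
t: 1.1
tcp_pos: [0.54, -0.2944, 0.1825]
tool_rot: [0.41, 0.576, -0.41, 0.577]
force: [-0.5, -0.7, -0.2]
finger_gap: 1.0
```

Run:
```python
from h import *
save('wrist','w1',None,1.56); print(np.round(T(),4))
```

```text
[[-0.      0.9428  0.3332  0.5428]
 [ 0.007   0.3332 -0.9428 -0.2874]
 [-1.      0.0023 -0.0066  0.1787]
 [ 0.      0.      0.      1.    ]]
```

View pics/w1.png

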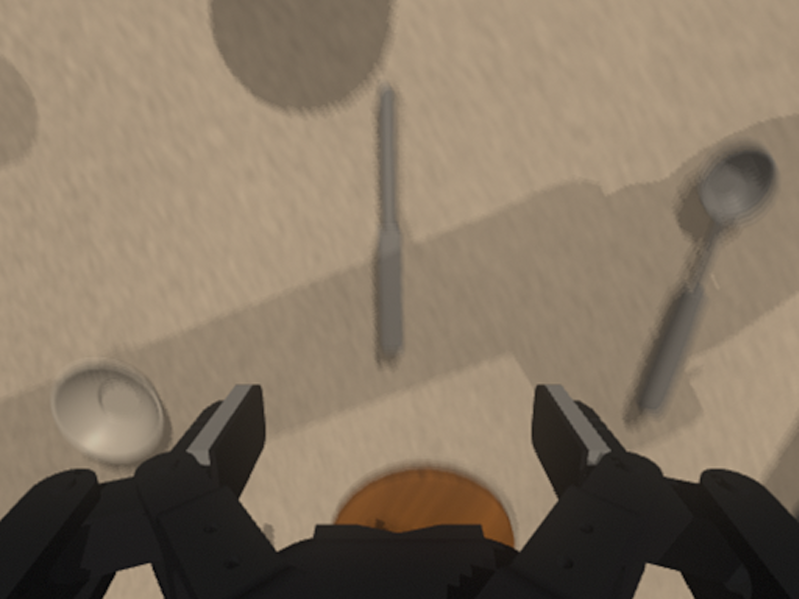

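Wrist view (×1.56): nose tip at (387,88), shoulder at (389,230), handle end at (389,358). The picture is slightly blurred by motion, so I'll compute, then settle.

Run:
```python
from h import *
E=np.load('pics/w1.npy'); s=1.5615
t,sh,e=[ray('wrist',u/s,v/s,z,E) for u,v,z in((387,88,.008),(389,230,.012),(389,358,.012))]
print(t,sh,e,np.linalg.norm(t-e)); d=(t-e)[:2]; d/=np.linalg.norm(d); print(np.degrees(np.arctan2(d[1],d[0])))
g=(t[:2]-.115*d+e[:2]+.065*d+sh[:2]-.025*d)/3;print(g)
M=T();print(M[:3,3]); dd=np.r_[g,0.006]-M[:3,3]; print('tool delta mm',M[:3,:3].T@dd*1000,'yaw',np.degrees(np.arctan2(M[1,1],M[0,1])))
print(status.sense()['q'])
```

```text
[ 0.65327876 -0.24889403  0.008     ] [ 0.56941943 -0.2789119   0.012     ] [ 0.48007445 -0.3093873   0.012     ] 0.1835079559049514
19.252247422828628
[ 0.54398898 -0.2873076 ]
[ 0.54283607 -0.28744729  0.17865994]
tool delta mm [172.6566796    0.73904963   1.38926109] yaw 19.464686581341553
[-0.67136685  0.5758849   1.50914907  0.00622346  1.06093322  0.55664979]
```

Call:
{"name": "arm_command", "arguments": {"series": [[[30,0,0,0],[30,0,0,0],[30,0,0,0],[30,0,0,0],[25,0,1,0],[15,0,0,0],[8,0,0,0],[4,0,0,0],[0,0,0,0],[0,0,0,0]]]}}

```text
t: 2.15
tcp_pos: [0.5393, -0.2971, 0.0119]
tool_rot: [0.41, 0.575, -0.41, 0.577]
force: [-0.2, -0.3, 0.4]
finger_gap: 1.002
```

Run:
```python
from h import *
print(np.round(T(),4), status.sense()['force'])
```

```text
[[ 0.0016  0.9451  0.3267  0.5393]
 [-0.0013  0.3267 -0.9451 -0.2971]
 [-1.      0.0011  0.0018  0.0119]
 [ 0.      0.      0.      1.    ]] [-0.16366021 -0.32352597  0.37157633]
```

Call:
{"name": "arm_command", "arguments": {"series": [[[3,2.5,-2,0],[3,2.5,-2,0],[0,0,0,0]]]}}

```text
t: 2.45
tcp_pos: [0.5422, -0.2905, 0.0047]
tool_rot: [0.41, 0.576, -0.41, 0.576]
force: [-0.4, 1.0, -0.5]
finger_gap: 0.998
```

Call:
{"name": "arm_command", "arguments": {"series": [[[0,0,0,0],[0,0,0,0],[0,0,0,0],[0,0,0,0],[0,0,0,0],[0,0,0,0],[0,0,0,0],[0,0,0,0]]], "jaw": 0, "force": 60}}

```text
t: 3.25
tcp_pos: [0.542, -0.2912, 0.0051]
tool_rot: [0.41, 0.576, -0.41, 0.576]
force: [0.0, 0.6, 2.7]
finger_gap: 0.164
```

Run:
```python
from h import *
save('wrist','w2',None,1.56); print(np.round(T(),4)); s=status.sense();print(s['force'],s['finger_gap'])
```

```text
[[ 2.000e-04  9.451e-01  3.267e-01  5.421e-01]
 [-2.000e-04  3.267e-01 -9.451e-01 -2.912e-01]
 [-1.000e+00  1.000e-04  2.000e-04  5.100e-03]
 [ 0.000e+00  0.000e+00  0.000e+00  1.000e+00]]
[-0.66833977  0.71837597  3.28466866] 0.16690581181120867
```

View pics/w2.png

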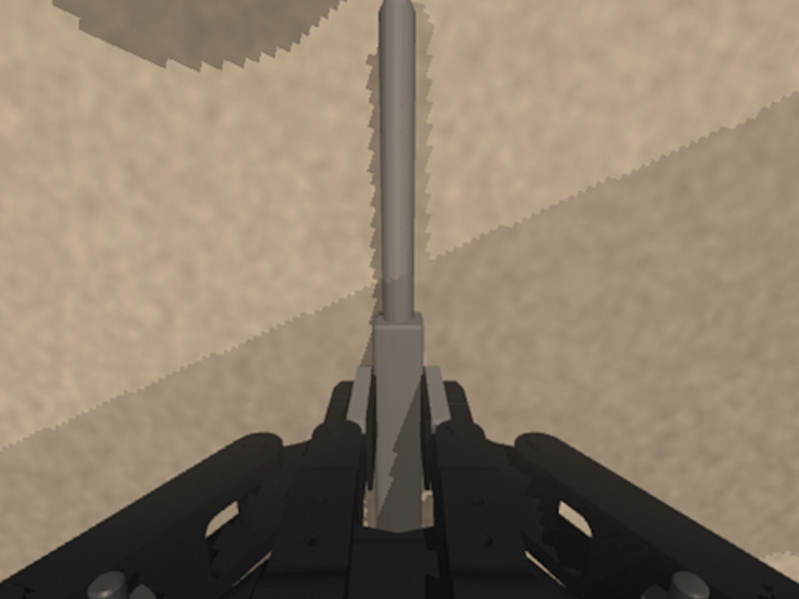

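Gripped well: shoulder at (398,322), tip at the top edge (397,~0), bar straight in the jaws. Next I lift and move to a spot that sees the collar from the side.

Call:
{"name": "arm_command", "arguments": {"series": [[[-20,0,0,0],[-40,0,0,0],[-40,9,-20,0],[-27,15,-35,0],[0,20,-40,0],[0,20,-40,0],[0,15,-35,0],[0,5,-15,0],[0,0,0,0],[0,0,0,0]]]}}

```text
t: 4.3
tcp_pos: [0.561, -0.0893, 0.1314]
tool_rot: [0.41, 0.576, -0.41, 0.576]
force: [0.1, 0.1, -2.8]
finger_gap: 0.167
```

Call:
{"name": "arm_command", "arguments": {"series": [[[0,0,0,0],[0,0,0,0],[0,0,0,0]]]}}

```text
t: 4.6
tcp_pos: [0.561, -0.0901, 0.1317]
tool_rot: [0.411, 0.575, -0.411, 0.576]
force: [-0.2, 0.4, -3.1]
finger_gap: 0.163
```

Run:
```python
from h import *
E=np.load('pics/w2.npy'); s=1.5615
P=ray('wrist',398/s,322/s,.016,E); M=np.array([.5421,-.2912]); print('shoulder in tool y', (P[:2]-M)@[.9451,.3267], 'z',(P[:2]-M)@[.3267,-.9451])
s=status.sense();print(s['force'],s['finger_gap'],s['ft_torque']); print(np.round(T(),4))
save('wrist','w3',None,1.56)
```

```text
shoulder in tool y 0.028251352945947147 z 0.0008735709074851068
[-0.21154342  0.38168647 -3.0921575 ] 0.16344803136080643 [ 0.00710755  0.02035909 -0.03366534]
[[ 1.000e-04  9.457e-01  3.250e-01  5.610e-01]
 [-1.000e-04  3.250e-01 -9.457e-01 -9.010e-02]
 [-1.000e+00  0.000e+00  2.000e-04  1.317e-01]
 [ 0.000e+00  0.000e+00  0.000e+00  1.000e+00]]
```

View pics/w3.png

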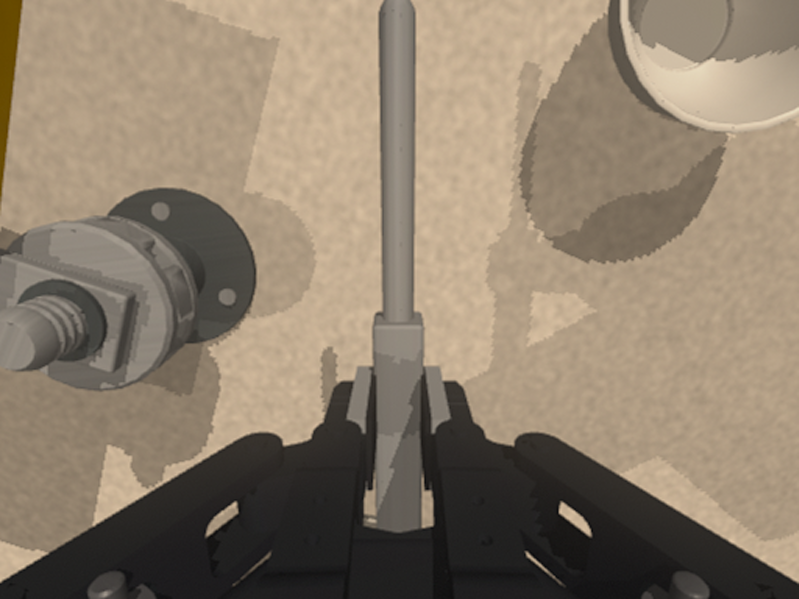

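The collar is clearly visible in w3 around (110,300), with holes on its rim near (140,240) and (183,295). I'm enlarging it.

Run:
```python
import cv2
a=cv2.imread('pics/raw_w3.png'); c=cv2.resize(a[125:255,0:160],None,fx=4.6,fy=4.6,interpolation=2); c=cv2.convertScaleAbs(c,alpha=1.3,beta=15); cv2.imwrite('pics/w3c.png',c)
```

```text
(no output)
```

View pics/w3c.png

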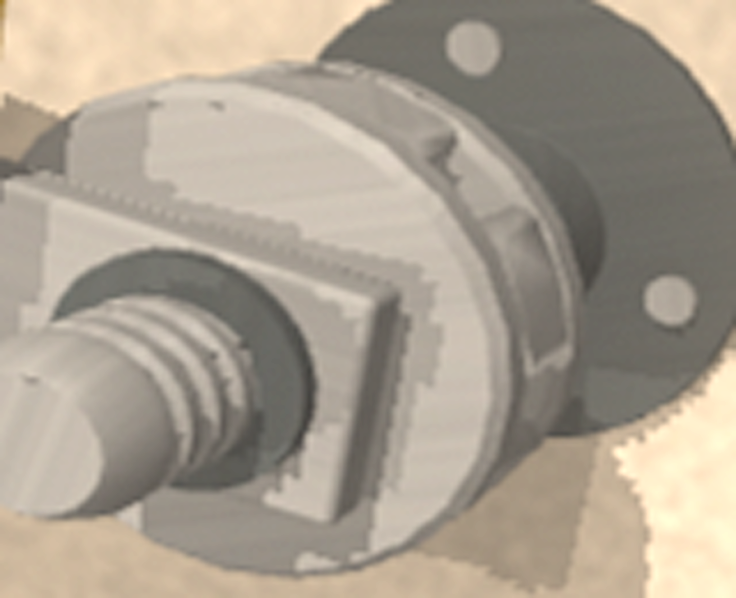

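```bash
cat > cyl.py <<'E'
from h import *
def cyl(u,v,ax,r,E,n='wrist'):
    p,f=K(n); d=E[:3,:3]@np.array([(u-p['cx'])/f,(v-p['cy'])/f,1]); o=E[:3,3]; q=o[:2]-ax
    a=d[:2]@d[:2]; b=2*q@d[:2]; c=q@q-r*r; k=(-b-np.sqrt(max(0,b*b-4*a*c)))/(2*a); P=o+k*d
    return P[2],np.degrees(np.arctan2(*(P[:2]-ax)[::-1]))
E
python3 - <<'E'
from cyl import *
E=np.load('pics/w3.npy'); px=lambda u,v:(u/4.6,125+v/4.6)
A=ray('wrist',*px(388,292),.099,E);B=ray('wrist',*px(331,520),.099,E);print(A,B,np.linalg.norm(A-B))
w=(A-B)[:2]; w/=np.linalg.norm(w); n=np.array([-w[1],w[0]]); ax=(A+B)[:2]/2+.022*n; print('axis',ax,'yaw',np.degrees(np.arctan2(w[1],w[0])))
# collar right/bottom silhouettes of top face: circle r=38 at z=.09
for u,v in [(505,380),(465,500),(300,573),(385,150),(440,215)]:
    P=ray('wrist',*px(u,v),.0895,E); print('rim',np.round(P,4),np.linalg.norm(P[:2]-ax))
for nm,u,v in [('h1 c',533,285),('h1 lo',548,362),('h1 ul',487,217),('h1 ur',528,210),('h1 lr',575,345),('h2 ',445,145),('h2l',375,95)]: print(nm,cyl(*px(u,v),ax,.038,E))
E
```

```text
[0.55061394 0.01745058 0.099     ] [0.514334   0.01953553 0.099     ] 0.036339793388834876
axis [0.53373619 0.04045682] yaw -3.2890793431294734
rim [0.5386 0.0038 0.0895] 0.03701500840834663
rim [0.5178 0.0058 0.0895] 0.03813001596041062
rim [0.4977 0.0273 0.0895] 0.038367099166457294
rim [0.5665 0.0258 0.0895] 0.035882458469654196
rim [0.5598 0.017  0.0895] 0.03509309627919195
h1 c (np.float64(0.0802218701608115), np.float64(-64.35812206821173))
h1 lo (np.float64(0.0774579829589366), np.float64(-84.12216635555203))
h1 ul (np.float64(0.0844897398830319), np.float64(-46.64564174198235))
h1 ur (np.float64(0.07325944654436026), np.float64(-48.833017521858174))
h1 lr (np.float64(0.0675527991070185), np.float64(-84.72977141525574))
h2  (np.float64(0.08077719300793973), np.float64(-28.89767683921626))
h2l (np.float64(0.08092290309063557), np.float64(-11.70697415698207))
```

Run:
```python
from cyl import *
E=np.load('pics/w3.npy'); a=cv2.imread('pics/raw_w3.png'); c=cv2.resize(a[125:255,0:160],None,fx=4.6,fy=4.6,interpolation=2)
ims=[]
ax=np.array([.534,.039])
for phi in(-62,-67,):
  m=cv2.convertScaleAbs(c,alpha=1.3,beta=15)
  def L(P,col,closed=True):
    q=np.array([(proj('wrist',p,E)-[0,125])*4.6 for p in P]); cv2.polylines(m,[np.round(q).astype(int)],closed,col,1,cv2.LINE_AA)
  th=np.linspace(0,2*np.pi,60)
  for z in(.09,.06): L([(ax[0]+.038*np.cos(t),ax[1]+.038*np.sin(t),z) for t in th],(0,0,255))
  for k in(0,1,-1):
    t=np.radians(phi+60*k); d=np.array([np.cos(t),np.sin(t)]); n=np.array([-d[1],d[0]])
    for h,r,col in((.008,.038,(0,255,0)),(.006,.036,(255,0,0))): L([(*(ax+r*d+i*h*n),.075+j*h) for i,j in((-1,-1),(1,-1),(1,1),(-1,1))],col)
  ims.append(m[:,270:660])
cv2.imwrite('pics/ov.png',np.hstack(ims))
```

```text
(no output)
```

View pics/ov.png

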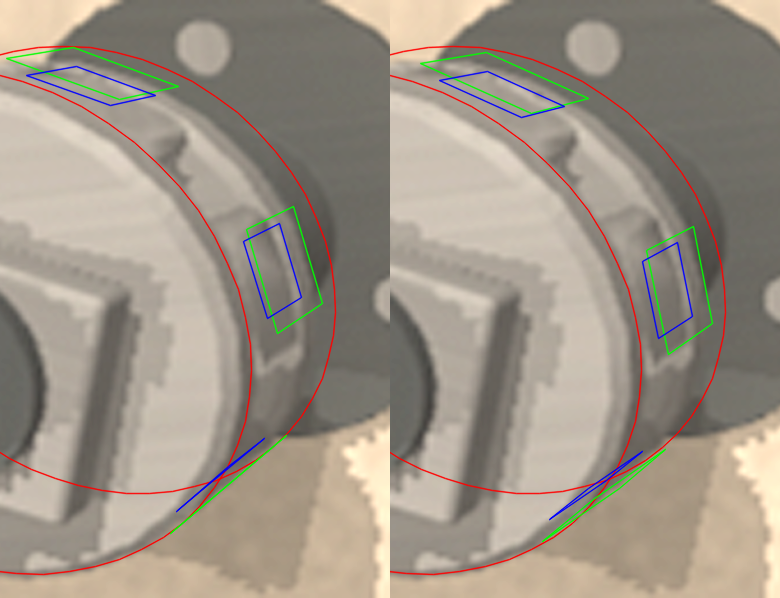

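Overlay: the model matches the lug and the top rim. The hole edges stay ambiguous, with a hole somewhere around −65° to −75°. I'll take one closer look from the south.

Call:
{"name": "arm_command", "arguments": {"series": [[[0,0,0,0.14],[0,0,0,0.149],[0,0,0,0.149],[0,0,0,0.149],[0,0,0,0.149],[0,0,0,0.149],[0,0,0,0.149],[10,-25,12,0],[20,-27,13,0],[20,-25,12,0]]]}}

```text
t: 5.65
tcp_pos: [0.4778, -0.0677, 0.0819]
tool_rot: [0.642, 0.297, -0.641, 0.298]
force: [0.3, -0.4, -2.8]
finger_gap: 0.169
```

Call:
{"name": "arm_command", "arguments": {"series": [[[13,0,0,0],[7,0,0,0],[0,0,0,0],[0,0,0,0],[0,0,0,0]]]}}

```text
t: 6.15
tcp_pos: [0.4796, -0.068, 0.0624]
tool_rot: [0.642, 0.297, -0.641, 0.298]
force: [-0.2, -0.4, -2.6]
finger_gap: 0.17
```

Run:
```python
from cyl import *
print(np.round(T(),4)); save('wrist','w4',(0,170,256,362),3.1); print(proj('wrist',(.534,.0025,.075),np.load('pics/w4.npy')))
```

```text
[[ 2.300e-03  7.640e-01 -6.452e-01  4.796e-01]
 [-9.000e-04 -6.452e-01 -7.640e-01 -6.800e-02]
 [-1.000e+00  2.300e-03 -8.000e-04  6.240e-02]
 [ 0.000e+00  0.000e+00  0.000e+00  1.000e+00]]
[ 76.67916521 269.5685074 ]
```

View pics/w4.png

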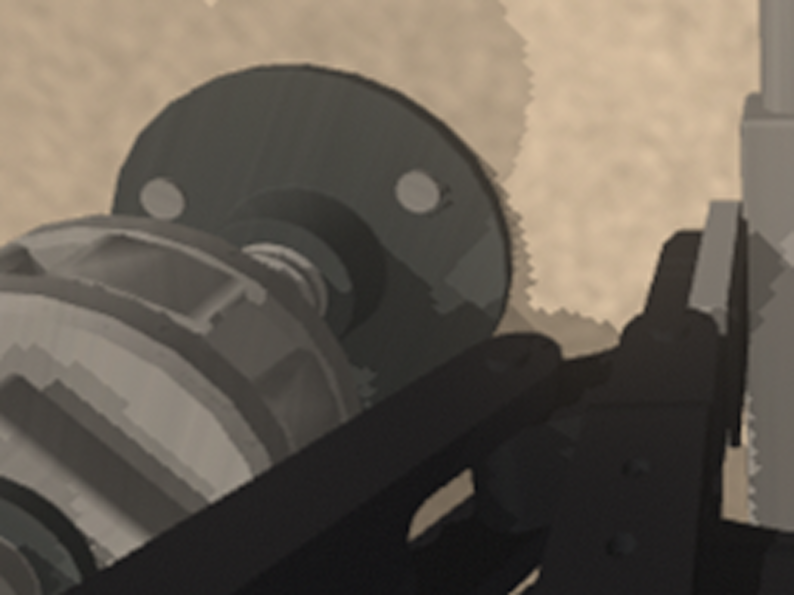

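w4 crop (×3.1, offset 170): one hole faces the camera, with mouth corners about (118,235), (262,290), (212,330), (62,268). The edges of its neighbours are near (285,370) on the right and (38,268) on the left.

Run:
```python
from cyl import *
E=np.load('pics/w4.npy'); px=lambda u,v:(u/3.1,170+v/3.1)
for ax in ((.534,.039),(.534,.041)):
  ax=np.array(ax)
  for u,v in [(118,235),(262,290),(212,330),(62,268),(160,282),(272,385),(302,350),(38,270),(10,243)]: z,t=cyl(*px(u,v),ax,.038,E); print((u,v),round(z,4),round(t,1))
c=cv2.imread('pics/w4.png')[180:480,0:400]
out=[]
for ax,phi in (((.534,.039),-71),((.5325,.0405),-71)):
  ax=np.array(ax); m=c.copy()
  def L(P,col):
    q=np.array([(proj('wrist',p,E)-[0,170])*3.1-[0,180] for p in P]); cv2.polylines(m,[np.round(q).astype(int)],True,col,1,cv2.LINE_AA)
  th=np.linspace(0,2*np.pi,60)
  for z in(.09,.06): L([(ax[0]+.038*np.cos(t),ax[1]+.038*np.sin(t),z) for t in th],(0,0,255))
  for k in(0,1,-1):
    t=np.radians(phi+60*k); d=np.array([np.cos(t),np.sin(t)]); n=np.array([-d[1],d[0]])
    for h,r,col in((.008,.038,(0,255,0)),(.006,.036,(255,0,0))): L([(*(ax+r*d+i*h*n),.075+j*h) for i,j in((-1,-1),(1,-1),(1,1),(-1,1))],col)
  out.append(m)
cv2.imwrite('pics/ov4.png',np.hstack(out))
```

```text
(118, 235) 0.0745 -56.7
(262, 290) 0.0702 -90.6
(212, 330) 0.0831 -89.7
(62, 268) 0.0855 -56.1
(160, 282) 0.081 -73.5
(272, 385) 0.0815 -109.0
(302, 350) 0.0721 -108.6
(38, 270) 0.0871 -52.7
(10, 243) 0.0803 -38.4
(118, 235) 0.0721 -56.0
(262, 290) 0.0679 -90.6
(212, 330) 0.081 -89.7
(62, 268) 0.0833 -55.4
(160, 282) 0.0789 -73.3
(272, 385) 0.0793 -109.4
(302, 350) 0.0698 -109.0
(38, 270) 0.0849 -52.0
(10, 243) 0.0777 -36.9
```

View pics/ov4.png

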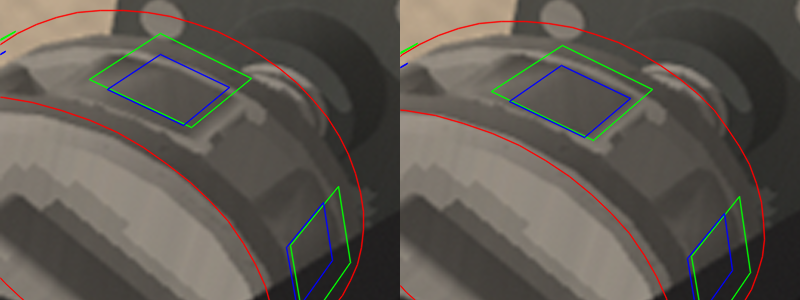

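The hole angle comes out at about −73° from its own and its neighbours' edges, with the axis near (0.534, 0.041). I'll swing the bar to point at it (yaw 107°) and hold it outside the mouth.

Call:
{"name": "arm_command", "arguments": {"series": [[[-30,5,0,0],[-30,25,-8,0],[0,40,-11,0],[0,40,-10,0],[0,0,0,-0.149],[0,0,0,-0.149],[0,0,0,-0.149],[0,0,0,-0.149],[0,0,0,-0.149],[0,0,0,-0.149]]]}}

```text
t: 7.2
tcp_pos: [0.5811, -0.1162, 0.1222]
tool_rot: [0.448, 0.547, -0.448, 0.547]
force: [-0.3, -0.3, -2.4]
finger_gap: 0.166
```

Call:
{"name": "arm_command", "arguments": {"series": [[[0,0,0,-0.149],[0,0,0,-0.149],[0,0,0,-0.149],[0,0,0,-0.149],[0,0,0,-0.149],[0,0,0,-0.149],[0,0,0,-0.149],[0,0,0,-0.149],[0,0,0,-0.149],[0,0,0,-0.149]]]}}

```text
t: 8.2
tcp_pos: [0.5811, -0.1162, 0.1222]
tool_rot: [-0.042, 0.706, 0.042, 0.706]
force: [-0.6, 0.1, -1.9]
finger_gap: 0.167
```

Call:
{"name": "arm_command", "arguments": {"series": [[[0,0,0,-0.149],[0,0,0,-0.037],[0,0,0,0],[0,0,0,0],[0,0,0,0]]]}}

```text
t: 8.7
tcp_pos: [0.5811, -0.1162, 0.122]
tool_rot: [-0.105, 0.699, 0.105, 0.699]
force: [-0.2, 1.1, -2.7]
finger_gap: 0.162
```

```bash
cat > st.py <<'E'
from h import *
import sys
AX=np.array([.534,.041])
def st(phi=None,r=None,z=.072):
    M=T(); s=status.sense(); rel=M[:2,3]-AX
    yaw=np.degrees(np.arctan2(M[1,1],M[0,1])); print('t',round(s['t'],2),'tcp',np.round(M[:3,3]*1e3,1),'yaw',round(yaw,2),'r',round(np.hypot(*rel)*1e3,1),'az',round(np.degrees(np.arctan2(rel[1],rel[0])),2))
    F=np.array(s['force']); m=np.array(s['ft_torque']); print('F tool',np.round(M[:3,:3].T@F,2),'tq tool',np.round(M[:3,:3].T@m,3),'gap',round(s['finger_gap'],3),'q',np.round(s['q'],2))
    if phi is not None:
        t=np.radians(phi); g=np.r_[AX+r*np.array([np.cos(t),np.sin(t)]),z]; print('delta tool mm',np.round(M[:3,:3].T@(g-M[:3,3])*1e3,1),'turn',round(-np.radians((phi+180-yaw+180)%360-180),3))
if __name__=='__main__': st(*map(float,sys.argv[1:]))
E
python3 st.py -73 .165
```

```text
t 8.7 tcp [ 581.1 -116.2  122. ] yaw 107.04 r 164.1 az -73.34
F tool [2.72 1.07 0.16] tq tool [-0.012 -0.023  0.02 ] gap 0.162 q [-0.39  0.63  1.61 -0.    0.9  -0.68]
delta tool mm [50.  -0.9  1. ] turn 0.001
```

Call:
{"name": "arm_command", "arguments": {"series": [[[25,0,0.5,0],[20,0,0.5,0],[5,0,0,0],[0,3,0,0],[0,4,0,0],[0,3,0,0],[0,0,0,0]]]}}

```text
t: 9.4
tcp_pos: [0.5793, -0.1059, 0.0728]
tool_rot: [-0.105, 0.699, 0.105, 0.7]
force: [1.0, -0.5, -2.8]
finger_gap: 0.167
```

```bash
python3 st.py -73 .155
```

```text
t 9.4 tcp [ 579.3 -105.9   72.8] yaw 107.11 r 153.8 az -72.85
F tool [ 2.8  -0.76  0.83] tq tool [ 0.042 -0.014 -0.004] gap 0.167 q [-0.37  0.7   1.65  0.    0.8  -0.67]
delta tool mm [ 0.8 -1.2 -0.4] turn 0.002
```

Call:
{"name": "arm_command", "arguments": {"series": [[[0,1.5,0,0],[0,1.5,0,0],[0,1.5,0,0],[0,1.5,0,0],[0,0,0,0]]]}}

```text
t: 9.9
tcp_pos: [0.5804, -0.1049, 0.0732]
tool_rot: [-0.109, 0.697, 0.103, 0.701]
force: [1.6, -10.4, -1.6]
finger_gap: 0.164
```

```bash
python3 st.py -73 .133
```

```text
t 9.9 tcp [ 580.4 -104.9   73.2] yaw 107.23 r 153.1 az -72.34
F tool [  1.7  -10.34  -1.59] tq tool [-0.216  0.298 -1.669] gap 0.164 q [-0.37  0.7   1.65 -0.01  0.79 -0.66]
delta tool mm [ 1.  20.1 -1.7] turn 0.004
```

Contact at r≈153 with about 10 N. The nose tip is being pushed towards tool −z, so I'll back off and try 2 mm that way.

Call:
{"name": "arm_command", "arguments": {"series": [[[0,-4,0,0],[0,-3,0,0],[0,0,-2,0],[0,2,0,0],[0,2,0,0],[0,2,0,0],[0,1,0,0],[0,0,0,0]]]}}

```text
t: 10.7
tcp_pos: [0.5782, -0.1056, 0.0729]
tool_rot: [-0.11, 0.697, 0.103, 0.701]
force: [0.8, -12.9, -1.0]
finger_gap: 0.165
```

```bash
python3 st.py -73 .133
```

```text
t 10.7 tcp [ 578.2 -105.6   72.9] yaw 107.33 r 153.1 az -73.23
F tool [  1.08 -12.5   -3.05] tq tool [-0.352  0.544 -2.068] gap 0.165 q [-0.37  0.69  1.66 -0.01  0.78 -0.66]
delta tool mm [ 0.7 20.1  0.7] turn 0.006
```

Call:
{"name": "arm_command", "arguments": {"series": [[[0,-3,0,0],[0,0,-1,0],[0,0,-1,0],[0,0,0,0]]]}}

```text
t: 11.1
tcp_pos: [0.5765, -0.1064, 0.0725]
tool_rot: [-0.107, 0.698, 0.104, 0.701]
force: [2.0, -6.3, -2.7]
finger_gap: 0.165
```

```bash
python3 st.py -73 .133
```

```text
t 11.1 tcp [ 576.5 -106.4   72.5] yaw 107.09 r 153.4 az -73.93
F tool [ 2.71 -6.65  0.05] tq tool [-0.006 -0.017 -1.035] gap 0.165 q [-0.37  0.69  1.66 -0.    0.78 -0.67]
delta tool mm [ 0.4 20.3  2.5] turn 0.002
```

Call:
{"name": "arm_command", "arguments": {"series": [[[-1,0,0,0],[-1,0,0,0],[0,0,0,0]]]}}

```text
t: 11.4
tcp_pos: [0.5765, -0.1063, 0.0743]
tool_rot: [-0.107, 0.698, 0.104, 0.701]
force: [2.3, -5.2, -5.1]
finger_gap: 0.168
```

```bash
python3 st.py -73 .133
```

```text
t 11.4 tcp [ 576.5 -106.3   74.3] yaw 107.11 r 153.3 az -73.91
F tool [ 5.14 -5.62  0.7 ] tq tool [ 0.098 -0.08  -1.282] gap 0.168 q [-0.37  0.69  1.66 -0.    0.79 -0.67]
delta tool mm [ 2.2 20.3  2.5] turn 0.002
```

The contact still looks like the rim face. I'll re-read the existing close-ups with azimuth ticks drawn on.

Run:
```python
from cyl import *
ax=np.array([.534,.041]); rows=[]
for n,(x0,y0,x1,y1) in (('w4',(0,222,100,297)),('w3',(52,138,152,213))):
  E=np.load(f'pics/{n}.npy'); a=cv2.imread(f'pics/raw_{n}.png')[y0:y1,x0:x1]; s=4
  m=cv2.resize(a,None,fx=s,fy=s,interpolation=2); l=cv2.cvtColor(m,cv2.COLOR_BGR2GRAY); l=cv2.createCLAHE(4,(2,2)).apply(l); m=cv2.cvtColor(l,cv2.COLOR_GRAY2BGR); o=m.copy()
  for az in range(-140,31,10):
    t=np.radians(az); d=np.array([np.cos(t),np.sin(t)])
    P=[((proj('wrist',(*(ax+.038*d),z),E)-[x0,y0])*s) for z in(.083,.067)]
    cv2.line(o,*[tuple(np.round(p).astype(int)) for p in P],(0,0,255) if az%20 else (0,255,0),1,cv2.LINE_AA)
    if az%20==0: cv2.putText(o,str(az),tuple(np.round(P[1]).astype(int)),0,.4,(0,255,255),1)
  rows.append(np.hstack([m,o]))
cv2.imwrite('pics/q.png',np.vstack(rows))
```

```text
(no output)
```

View pics/q.png

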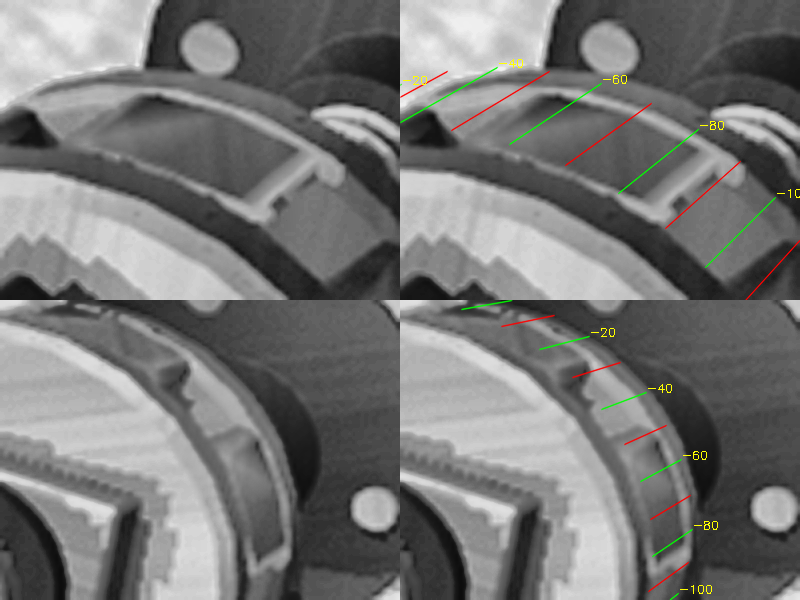

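Ticks show the hole spanning about −53° to −90° in w4, so its centre is near −71.5°. The nose is probably just beside the true bore. I'll press lightly and sweep towards +z (CCW, harmless if it catches), watching for it to drop in.

Call:
{"name": "arm_command", "arguments": {"series": [[[2.5,0,0,0],[0,0,0.7,0],[0,0,0.7,0],[0,0,0.6,0],[0,0,0,0]]]}}

```text
t: 11.9
tcp_pos: [0.5776, -0.106, 0.0719]
tool_rot: [-0.107, 0.698, 0.104, 0.7]
force: [1.3, -6.6, -1.4]
finger_gap: 0.17
```

```bash
python3 st.py -73 .133
```

```text
t 11.9 tcp [ 577.6 -106.    71.9] yaw 107.2 r 153.3 az -73.48
F tool [ 1.4  -6.72 -0.7 ] tq tool [-0.162  0.198 -1.104] gap 0.17 q [-0.37  0.7   1.65 -0.    0.79 -0.67]
delta tool mm [-0.2 20.3  1.3] turn 0.003
```

Call:
{"name": "arm_command", "arguments": {"series": [[[0,0,0.7,0],[0,0,0.7,0],[0,0,0.6,0],[0,0,0,0]]]}}

```text
t: 12.3
tcp_pos: [0.5786, -0.1056, 0.0717]
tool_rot: [-0.108, 0.699, 0.105, 0.699]
force: [-1.1, -7.8, -1.1]
finger_gap: 0.17
```

```bash
python3 st.py -73 .133
```

```text
t 12.3 tcp [ 578.6 -105.6   71.7] yaw 107.28 r 153.3 az -73.08
F tool [ 1.12 -7.11 -3.34] tq tool [-0.4    0.57  -1.204] gap 0.17 q [-0.37  0.7   1.65 -0.01  0.79 -0.67]
delta tool mm [-0.4 20.3  0.3] turn 0.005
```

Call:
{"name": "arm_command", "arguments": {"series": [[[0,0,0.7,0],[0,0,0.7,0],[0,0,0.6,0],[0,0,0,0]]]}}

```text
t: 12.7
tcp_pos: [0.5807, -0.105, 0.0717]
tool_rot: [-0.108, 0.699, 0.104, 0.699]
force: [-0.4, -7.3, -1.8]
finger_gap: 0.165
```

```bash
python3 st.py -73 .133
```

```text
t 12.7 tcp [ 580.7 -105.    71.7] yaw 107.25 r 153.3 az -72.27
F tool [ 1.82 -6.79 -2.57] tq tool [-0.368  0.48  -1.083] gap 0.165 q [-0.37  0.7   1.65 -0.    0.79 -0.66]
delta tool mm [-0.4 20.3 -1.9] turn 0.004
```

Call:
{"name": "arm_command", "arguments": {"series": [[[0.8,0,-0.5,0],[0.8,0,0,0],[0.8,0,0,0],[0.8,0,0,0],[0,0,0,0]]]}}

```text
t: 13.2
tcp_pos: [0.581, -0.1048, 0.0689]
tool_rot: [-0.107, 0.698, 0.104, 0.7]
force: [1.2, -7.7, 0.0]
finger_gap: 0.163
```

```bash
python3 st.py -73 .133
```

```text
t 13.2 tcp [ 581.  -104.8   68.9] yaw 107.16 r 153.2 az -72.14
F tool [-0.   -7.71 -1.14] tq tool [-0.173  0.278 -0.875] gap 0.163 q [-0.37  0.7   1.65 -0.    0.79 -0.66]
delta tool mm [-3.2 20.2 -2.2] turn 0.003
```

Call:
{"name": "arm_command", "arguments": {"series": [[[-1,0,0,0],[-1,0,0,0],[-1,0,0,0],[-1,0,0,0],[-1,0,0,0],[0,0,0,0]]]}}

```text
t: 13.8
tcp_pos: [0.5808, -0.1048, 0.0733]
tool_rot: [-0.107, 0.698, 0.104, 0.7]
force: [1.5, -5.8, -4.8]
finger_gap: 0.167
```

```bash
python3 st.py -73 .133
```

```text
t 13.8 tcp [ 580.8 -104.8   73.3] yaw 107.18 r 153.1 az -72.19
F tool [ 4.81 -5.98 -0.29] tq tool [-0.104  0.141 -1.405] gap 0.167 q [-0.37  0.7   1.65 -0.    0.79 -0.66]
delta tool mm [ 1.2 20.1 -2.1] turn 0.003
```

The contact radius stays constant (153 = 38+115 mm), so this is a land. The 36°-wide patch must be the land, and the narrow gaps beside it the holes: one near −100°, the next near −40°. I'm retracting and aiming at −100°.

Call:
{"name": "arm_command", "arguments": {"series": [[[0,-5,0,0],[0,-10,0,0],[0,0,0,0],[0,0,0,0]]]}}

```text
t: 14.2
tcp_pos: [0.5838, -0.1173, 0.073]
tool_rot: [-0.104, 0.699, 0.105, 0.699]
force: [0.9, 0.2, -3.0]
finger_gap: 0.165
```

```bash
python3 st.py -100 .163 .0723
```

```text
t 14.2 tcp [ 583.8 -117.3   73. ] yaw 107.03 r 166.0 az -72.53
F tool [ 2.98 -0.08  0.9 ] tq tool [-0.016 -0.005 -0.006] gap 0.165 q [-0.39  0.7   1.63  0.    0.81 -0.68]
delta tool mm [  0.7  20.8 -75.3] turn 0.472
```

Call:
{"name": "arm_command", "arguments": {"series": [[[0,-5,-20,0],[0,0,-25,0],[0.7,0,-25,0],[0,0,-5,0.13],[0,0,0,0.14],[0,0,0,0.14],[0,0,0,0.062],[0,0,0,0],[0,0,0,0]]]}}

```text
t: 15.1
tcp_pos: [0.5137, -0.1439, 0.0724]
tool_rot: [0.061, 0.705, -0.061, 0.704]
force: [-0.1, 0.2, -2.6]
finger_gap: 0.165
```

```bash
python3 st.py -100 .158 .0723
```

```text
t 15.1 tcp [ 513.7 -143.9   72.4] yaw 80.12 r 186.0 az -96.27
F tool [ 2.61  0.15 -0.16] tq tool [ 0.017 -0.001 -0.007] gap 0.165 q [-0.48  0.65  1.79  0.    0.7  -0.31]
delta tool mm [  0.1  27.7 -12. ] turn 0.002
```

Call:
{"name": "arm_command", "arguments": {"series": [[[0,0,-7,0],[0,15,-5,0],[0,10,0,0],[0,3,0,0],[0,3,0,0],[0,3,0,0],[0,0,0,0]]]}}

```text
t: 15.8
tcp_pos: [0.5085, -0.1086, 0.0725]
tool_rot: [0.061, 0.704, -0.061, 0.705]
force: [0.8, -0.2, -2.7]
finger_gap: 0.169
```

```bash
python3 st.py -100 .130 .0723
```

```text
t 15.8 tcp [ 508.5 -108.6   72.5] yaw 80.04 r 151.7 az -99.67
F tool [ 2.7  -0.07  0.8 ] tq tool [ 0.037 -0.067  0.012] gap 0.169 q [-0.43  0.64  1.82  0.    0.68 -0.25]
delta tool mm [ 0.2 21.7 -0.9] turn 0.001
```

No contact at r = 151.7, which is past the land radius. Advancing.

Call:
{"name": "arm_command", "arguments": {"series": [[[0,2,0,0],[0,2,0,0],[0,2,0,0],[0,0,0,0]]]}}

```text
t: 16.2
tcp_pos: [0.5099, -0.1029, 0.0726]
tool_rot: [0.062, 0.704, -0.062, 0.705]
force: [2.5, -0.8, -2.9]
finger_gap: 0.164
```

```bash
python3 st.py -100 .130 .0723
```

```text
t 16.2 tcp [ 509.9 -102.9   72.6] yaw 79.97 r 145.9 az -99.51
F tool [ 2.87 -0.39  2.63] tq tool [ 0.363 -0.498 -0.112] gap 0.164 q [-0.41  0.64  1.82  0.    0.68 -0.24]
delta tool mm [ 0.3 15.9 -1.3] turn -0.001
```

Call:
{"name": "arm_command", "arguments": {"series": [[[0,0,0.8,0],[0,3,0,0],[0,3,0,0],[0,3,0,0],[0,2,0,0],[0,0,0,0]]]}}

```text
t: 16.8
tcp_pos: [0.5119, -0.0916, 0.0725]
tool_rot: [0.062, 0.704, -0.061, 0.705]
force: [3.2, 0.1, -3.4]
finger_gap: 0.172
```

```bash
python3 st.py -100 .130 .0723
```

```text
t 16.8 tcp [511.9 -91.6  72.5] yaw 80.02 r 134.4 az -99.45
F tool [3.4  0.67 3.13] tq tool [ 0.3   -0.567  0.064] gap 0.172 q [-0.39  0.64  1.82  0.    0.68 -0.22]
delta tool mm [ 0.2  4.4 -1.3] turn 0.0
```

Call:
{"name": "arm_command", "arguments": {"series": [[[0,1.5,0.5,0],[0,1.5,0,0],[0,1.5,0,0],[0,0,0,0]]]}}

```text
t: 17.2
tcp_pos: [0.5129, -0.0883, 0.0724]
tool_rot: [0.061, 0.704, -0.062, 0.704]
force: [2.0, -4.4, -2.6]
finger_gap: 0.169
```

```bash
python3 st.py -100 .130 .0723
```

```text
t 17.2 tcp [512.9 -88.3  72.4] yaw 80.08 r 131.0 az -99.27
F tool [ 2.56 -4.01  2.76] tq tool [ 0.236 -0.379 -0.788] gap 0.169 q [-0.38  0.64  1.82 -0.    0.68 -0.21]
delta tool mm [ 0.1  1.  -1.7] turn 0.001
```

Home: end stop near r≈131 and the bar is well in. The wrench gives the running torque as 0.126 N m, matching the stated 0.12. Adding a torque readout and winding CCW about 40° on this hole.

```bash
python3 - <<'E'
s=open('st.py').read()
s=s.replace("    if phi","    mt=M[:3,:3].T@m; ft=M[:3,:3].T@F; rel3=M[:3,:3].T@np.r_[AX-M[:2,3],0]; print('TAU ccw-resist',round(mt[0]-(rel3[1]*ft[2]-rel3[2]*ft[1]),3))\n    if phi",1)
open('st.py','w').write(s)
E
python3 st.py
```

```text
t 17.2 tcp [512.9 -88.3  72.4] yaw 80.08 r 131.0 az -99.27
F tool [ 2.56 -4.01  2.76] tq tool [ 0.236 -0.379 -0.788] gap 0.169 q [-0.38  0.64  1.82 -0.    0.68 -0.21]
TAU ccw-resist -0.12
```

Call:
{"name": "arm_command", "arguments": {"series": [[[0,0.2,5,-0.038],[0,0.6,13.1,-0.1],[0,0.6,13.1,-0.1],[0,0.6,13.1,-0.1],[0,0,0,0]]]}}

```text
t: 17.7
tcp_pos: [0.5542, -0.0875, 0.0712]
tool_rot: [-0.059, 0.707, 0.06, 0.702]
force: [-1.8, -3.5, -3.0]
finger_gap: 0.163
```

```bash
python3 st.py -80 .130 .0723
```

```text
t 17.7 tcp [554.2 -87.5  71.2] yaw 99.67 r 130.1 az -81.06
F tool [ 3.05 -3.13 -2.34] tq tool [-0.218  0.399 -0.426] gap 0.163 q [-0.35  0.68  1.71 -0.    0.76 -0.52]
TAU ccw-resist 0.081
delta tool mm [-1.1  0.   2.4] turn -0.006
```

Call:
{"name": "arm_command", "arguments": {"series": [[[-0.8,0,13.1,-0.1],[0,0.6,13.1,-0.1],[0,0.6,13.1,-0.1],[0,0,0,0]]]}}

```text
t: 18.1
tcp_pos: [0.5919, -0.0754, 0.0719]
tool_rot: [-0.162, 0.69, 0.164, 0.686]
force: [-1.7, -1.1, -4.5]
finger_gap: 0.162
```

```bash
python3 st.py -63 .130 .0723
```

```text
t 18.1 tcp [591.9 -75.4  71.9] yaw 116.63 r 130.0 az -63.57
F tool [ 4.49 -0.25 -1.94] tq tool [-0.161  0.228 -0.303] gap 0.162 q [-0.31  0.71  1.62 -0.    0.82 -0.78]
TAU ccw-resist 0.091
delta tool mm [-0.4 -0.   1.3] turn -0.006
```

Call:
{"name": "arm_command", "arguments": {"series": [[[0,0.4,7.8,-0.06],[0,0.4,7.8,-0.06],[0,0,0,0]]]}}

```text
t: 18.4
tcp_pos: [0.6054, -0.0678, 0.0723]
tool_rot: [-0.202, 0.679, 0.204, 0.676]
force: [-2.5, -1.2, -4.7]
finger_gap: 0.163
```

```bash
python3 st.py -55 .130 .0723
```

```text
t 18.4 tcp [605.4 -67.8  72.3] yaw 123.37 r 130.2 az -56.71
F tool [ 4.67  0.34 -2.79] tq tool [-0.283  0.373 -0.166] gap 0.163 q [-0.29  0.72  1.59 -0.    0.84 -0.88]
TAU ccw-resist 0.08
delta tool mm [-0.   0.2  3.9] turn -0.028
```

Turned about 43°, still free. Drawing out and going to the next hole, expected near −118°.

Call:
{"name": "arm_command", "arguments": {"series": [[[0,0,-1.5,0],[0,-12,0,0],[0,-25,0,0],[0,-33,0,0],[0,15,-20,0],[0,30,-38,0],[0,30,-38,0],[0,30,-38,0],[0,13,-19,0],[0,0,0,0]]]}}

```text
t: 19.4
tcp_pos: [0.449, -0.1131, 0.0736]
tool_rot: [-0.201, 0.678, 0.203, 0.677]
force: [0.3, 0.4, -2.7]
finger_gap: 0.168
```

Call:
{"name": "arm_command", "arguments": {"series": [[[0,0,0,0.149],[0,0,0,0.149],[0,0,0,0.149],[0,0,0,0.149],[0,0,0,0.149],[0,0,0,0.149],[0,0,0,0.149],[0,0,0,0],[0,0,0,0]]]}}

```text
t: 20.3
tcp_pos: [0.4543, -0.1147, 0.0736]
tool_rot: [0.16, 0.688, -0.16, 0.69]
force: [0.2, 0.6, -2.9]
finger_gap: 0.166
```

```bash
python3 st.py -118 .160 .0728
```

```text
t 20.3 tcp [ 454.3 -114.7   73.6] yaw 63.8 r 174.9 az -117.1
F tool [ 2.89  0.61 -0.1 ] tq tool [-0.008  0.027 -0.004] gap 0.166 q [-0.49  0.6   1.95  0.    0.58 -0.03]
TAU ccw-resist 0.011
delta tool mm [ 0.8 14.9 -2.3] turn 0.031
```

Call:
{"name": "arm_command", "arguments": {"series": [[[0.8,0,-2.3,0.03],[0,10,0,0],[0,6,0,0],[0,4,0,0],[0,3,0,0],[0,2,0,0],[0,0,0,0]]]}}

```text
t: 21.0
tcp_pos: [0.4622, -0.0903, 0.0724]
tool_rot: [0.171, 0.686, -0.171, 0.686]
force: [-0.2, -0.7, -2.1]
finger_gap: 0.166
```

```bash
python3 st.py -118 .130 .0728
```

```text
t 21.0 tcp [462.2 -90.3  72.4] yaw 62.02 r 149.6 az -118.66
F tool [ 2.15 -0.73  0.17] tq tool [-0.025  0.002  0.056] gap 0.166 q [-0.43  0.6   1.95  0.    0.59  0.06]
TAU ccw-resist -0.052
delta tool mm [-0.4 19.6  1.7] turn 0.0
```

Call:
{"name": "arm_command", "arguments": {"series": [[[-0.4,2,0.7,0],[0,3,0.3,0],[0,3,0,0],[0,3,0,0],[0,3,0,0],[0,2,0,0],[0,0,0,0]]]}}

```text
t: 21.7
tcp_pos: [0.4704, -0.0764, 0.0727]
tool_rot: [0.171, 0.686, -0.171, 0.686]
force: [-1.1, 1.1, -2.7]
finger_gap: 0.167
```

```bash
python3 st.py -118 .130 .0728
```

```text
t 21.7 tcp [470.4 -76.4  72.7] yaw 62.01 r 133.5 az -118.43
F tool [ 2.67  0.4  -1.51] tq tool [-0.127  0.259  0.088] gap 0.167 q [-0.4   0.61  1.93  0.    0.6   0.09]
TAU ccw-resist 0.075
delta tool mm [-0.1  3.5  1. ] turn 0.0
```

Call:
{"name": "arm_command", "arguments": {"series": [[[0,2.5,0,0],[0,0.3,8,-0.06],[0,0.3,7.9,-0.06],[0,0,0,0]]]}}

```text
t: 22.1
tcp_pos: [0.4852, -0.081, 0.0725]
tool_rot: [0.129, 0.696, -0.129, 0.694]
force: [-3.7, -0.4, -2.2]
finger_gap: 0.166
```

```bash
python3 st.py -111 .130 .0728
```

```text
t 22.1 tcp [485.2 -81.   72.5] yaw 68.93 r 131.4 az -111.82
F tool [ 2.23 -1.66 -3.32] tq tool [-0.161  0.374 -0.209] gap 0.166 q [-0.39  0.62  1.89 -0.    0.63 -0.02]
TAU ccw-resist 0.272
delta tool mm [-0.3  1.4  1.9] turn -0.001
```

Call:
{"name": "arm_command", "arguments": {"series": [[[0,0.3,7.9,-0.06],[0,0.3,7.9,-0.06],[0,0,0,0]]]}}

```text
t: 22.4
tcp_pos: [0.5006, -0.0857, 0.0725]
tool_rot: [0.088, 0.702, -0.088, 0.701]
force: [-2.6, -0.7, -1.6]
finger_gap: 0.166
```

```bash
python3 st.py -104 .130 .0728
```

```text
t 22.4 tcp [500.6 -85.7  72.5] yaw 75.72 r 131.0 az -104.78
F tool [ 1.58 -1.35 -2.31] tq tool [-0.22   0.366 -0.23 ] gap 0.166 q [-0.39  0.63  1.85 -0.    0.66 -0.14]
TAU ccw-resist 0.081
delta tool mm [-0.3  1.   1.8] turn -0.005
```

Call:
{"name": "arm_command", "arguments": {"series": [[[0,0.5,7.9,-0.06],[0,0.4,7.9,-0.06],[0,0,0,0]]]}}

```text
t: 22.7
tcp_pos: [0.5166, -0.0885, 0.0726]
tool_rot: [0.046, 0.706, -0.046, 0.705]
force: [-2.7, -2.3, -2.6]
finger_gap: 0.16
```

```bash
cat > tau.py <<'E'
from h import *
AX=np.array([.534,.041]); v=[];W=[]
for i in range(6):
    M=T(); s=status.sense(); m=M[:3,:3].T@s['ft_torque']; f=M[:3,:3].T@s['force']; r=M[:3,:3].T@np.r_[AX-M[:2,3],0]
    v.append(m[0]-(r[1]*f[2]-r[2]*f[1])); W.append(np.r_[f,m[0]]); snapshot('wrist')
print('t',round(s['t'],2),'TAU',np.round(np.mean(v),3),'sd',np.round(np.std(v),3),'F,Mx',np.round(np.mean(W,0),2))
rel=M[:2,3]-AX; print('r',np.round(np.hypot(*rel)*1e3,1),'az',np.round(np.degrees(np.arctan2(rel[1],rel[0])),2),'yaw',np.round(np.degrees(np.arctan2(M[1,1],M[0,1])),2),'z',round(M[2,3]*1e3,1))
E
python3 tau.py
```

```text
t 22.95 TAU 0.039 sd 0.08 F,Mx [ 2.46 -1.86 -2.23 -0.25]
r 130.7 az -97.5 yaw 82.52 z 72.9
```

Call:
{"name": "arm_command", "arguments": {"series": [[[0,0.3,7.9,-0.06],[0,0.3,7.9,-0.06],[0,0,0,0]]]}}

```text
t: 23.3
tcp_pos: [0.5325, -0.0893, 0.0727]
tool_rot: [0.003, 0.707, -0.003, 0.707]
force: [-2.6, -1.5, -3.5]
finger_gap: 0.166
```

```bash
python3 tau.py
```

```text
t 23.55 TAU 0.03 sd 0.072 F,Mx [ 2.49 -1.06 -2.13 -0.25]
r 130.4 az -90.52 yaw 89.41 z 72.9
```

Call:
{"name": "arm_command", "arguments": {"series": [[[0,0.3,7.9,-0.06],[0,0.3,7.9,-0.06],[0,0,0,0]]]}}

```text
t: 23.9
tcp_pos: [0.5482, -0.0883, 0.0726]
tool_rot: [-0.039, 0.706, 0.039, 0.706]
force: [-1.4, -0.5, -1.6]
finger_gap: 0.163
```

```bash
python3 tau.py
```

```text
t 24.15 TAU 0.035 sd 0.033 F,Mx [ 2.08  0.04 -1.97 -0.22]
r 130.2 az -83.61 yaw 96.28 z 72.9
```

Call:
{"name": "arm_command", "arguments": {"series": [[[0,0.3,7.9,-0.06],[0,0.3,7.9,-0.06],[0,0,0,0]]]}}

```text
t: 24.5
tcp_pos: [0.5637, -0.0855, 0.0726]
tool_rot: [-0.081, 0.703, 0.082, 0.702]
force: [-2.1, 0.2, -2.0]
finger_gap: 0.169
```

```bash
python3 tau.py
```

```text
t 24.75 TAU 0.06 sd 0.026 F,Mx [ 2.63  0.57 -2.11 -0.21]
r 130.0 az -76.69 yaw 103.15 z 72.9
```

Call:
{"name": "arm_command", "arguments": {"series": [[[0,0.3,7.9,-0.06],[0,0.3,7.9,-0.06],[0,0,0,0]]]}}

```text
t: 25.1
tcp_pos: [0.5787, -0.0808, 0.0726]
tool_rot: [-0.123, 0.697, 0.124, 0.696]
force: [-2.4, 0.4, -2.8]
finger_gap: 0.166
```

```bash
python3 tau.py
```

```text
t 25.35 TAU 0.037 sd 0.056 F,Mx [ 2.22  1.38 -2.16 -0.24]
r 130.1 az -69.73 yaw 110.04 z 72.8
```

Call:
{"name": "arm_command", "arguments": {"series": [[[0,0.3,7.9,-0.06],[0,0.3,7.9,-0.06],[0,0,0,0]]]}}

```text
t: 25.7
tcp_pos: [0.5934, -0.0745, 0.0727]
tool_rot: [-0.165, 0.688, 0.165, 0.687]
force: [-3.0, -0.2, -2.4]
finger_gap: 0.171
```

```bash
python3 tau.py
```

```text
t 25.95 TAU 0.09 sd 0.101 F,Mx [ 1.99  1.14 -2.37 -0.22]
r 130.2 az -62.71 yaw 116.91 z 72.9
```

Call:
{"name": "arm_command", "arguments": {"series": [[[0,0.3,7.9,-0.06],[0,0.3,7.9,-0.06],[0,0,0,0]]]}}

```text
t: 26.3
tcp_pos: [0.6071, -0.0665, 0.0727]
tool_rot: [-0.206, 0.677, 0.206, 0.676]
force: [-3.1, -0.7, -1.3]
finger_gap: 0.166
```

```bash
python3 tau.py
```

```text
t 26.55 TAU 0.055 sd 0.108 F,Mx [ 1.54  0.8  -2.06 -0.21]
r 130.1 az -55.75 yaw 123.77 z 72.9
```

Still free at about 105° total, as a larger gap would give. Third hole, same routine.

Call:
{"name": "arm_command", "arguments": {"series": [[[0,0,-1.5,0],[0,-12,0,0],[0,-25,0,0],[0,-33,0,0],[0,15,-20,0],[0,30,-38,0],[0,30,-38,0],[0,30,-38,0],[0,13,-19,0],[0,0,0,0]]]}}

```text
t: 27.6
tcp_pos: [0.4489, -0.1124, 0.073]
tool_rot: [-0.204, 0.678, 0.206, 0.676]
force: [0.3, 0.7, -1.6]
finger_gap: 0.167
```

Call:
{"name": "arm_command", "arguments": {"series": [[[0,0,0,0.149],[0,0,0,0.149],[0,0,0,0.149],[0,0,0,0.149],[0,0,0,0.149],[0,0,0,0.149],[0,0,0,0.149],[0,0,0,0.035],[0,0,0,0],[0,0,0,0]]]}}

```text
t: 28.6
tcp_pos: [0.4541, -0.1138, 0.0731]
tool_rot: [0.17, 0.685, -0.171, 0.687]
force: [0.2, 0.4, -2.5]
finger_gap: 0.165
```

```bash
python3 st.py -118 .160 .0732
```

```text
t 28.6 tcp [ 454.1 -113.8   73.1] yaw 62.12 r 174.2 az -117.28
F tool [2.46 0.44 0.02] tq tool [-0.095  0.065  0.005] gap 0.165 q [-0.49  0.6   1.96  0.    0.58  0.  ]
TAU ccw-resist -0.099
delta tool mm [-0.1 14.2 -2.1] turn 0.002
```

Call:
{"name": "arm_command", "arguments": {"series": [[[0,0,-1.8,0],[0,10,0,0],[0,6,0,0],[0,4,0,0],[0,2,0,0],[0,2,0,0],[0,0,0,0]]]}}

```text
t: 29.3
tcp_pos: [0.4618, -0.0904, 0.0728]
tool_rot: [0.17, 0.686, -0.17, 0.686]
force: [-0.3, -0.3, -2.5]
finger_gap: 0.17
```

```bash
python3 st.py -118 .130 .0732
```

```text
t 29.3 tcp [461.8 -90.4  72.8] yaw 62.12 r 149.9 az -118.77
F tool [ 2.53 -0.36 -0.1 ] tq tool [-0.04   0.008  0.027] gap 0.17 q [-0.43  0.6   1.95  0.    0.59  0.06]
TAU ccw-resist -0.026
delta tool mm [-0.4 19.9  2.1] turn 0.002
```

In the mouth again. Inserting home, then small steps with averaged torque.

Call:
{"name": "arm_command", "arguments": {"series": [[[-0.3,2,0.7,0],[0,3,0.3,0],[0,3,0,0],[0,3,0,0],[0,3,0,0],[0,2,0,0],[0,2,0,0],[0,0,0,0]]]}}

```text
t: 30.1
tcp_pos: [0.4709, -0.075, 0.073]
tool_rot: [0.17, 0.686, -0.17, 0.686]
force: [-0.1, -0.0, -3.5]
finger_gap: 0.166
```

```bash
python3 tau.py
```

```text
t 30.35 TAU -0.003 sd 0.021 F,Mx [ 3.77 -0.68 -0.19 -0.03]
r 132.2 az -118.54 yaw 62.1 z 73.0
```

Call:
{"name": "arm_command", "arguments": {"series": [[[0,0.3,6.6,-0.05],[0,0.3,6.6,-0.05],[0,0,0,0]]]}}

```text
t: 30.7
tcp_pos: [0.4821, -0.0805, 0.0728]
tool_rot: [0.135, 0.695, -0.135, 0.693]
force: [-2.8, -0.5, -3.7]
finger_gap: 0.169
```

```bash
python3 tau.py
```

```text
t 30.95 TAU 0.075 sd 0.059 F,Mx [ 3.19 -1.99 -2.44 -0.24]
r 132.0 az -113.18 yaw 67.83 z 73.0
```

Call:
{"name": "arm_command", "arguments": {"series": [[[0,0.3,6.6,-0.05],[0,0.3,6.6,-0.05],[0,0,0,0]]]}}

```text
t: 31.3
tcp_pos: [0.4949, -0.0845, 0.0729]
tool_rot: [0.101, 0.701, -0.101, 0.699]
force: [-4.0, -1.1, -3.0]
finger_gap: 0.165
```

```bash
python3 tau.py
```

```text
t 31.55 TAU 0.102 sd 0.083 F,Mx [ 3.   -2.3  -3.21 -0.32]
r 131.4 az -107.13 yaw 73.52 z 73.1
```

Call:
{"name": "arm_command", "arguments": {"series": [[[0,0.3,5.2,-0.04],[0,0,0,0],[0,0,0,0]]]}}

```text
t: 31.9
tcp_pos: [0.5004, -0.0857, 0.073]
tool_rot: [0.087, 0.702, -0.087, 0.702]
force: [-4.2, -1.4, -3.1]
finger_gap: 0.168
```

```bash
python3 tau.py
```

```text
t 32.15 TAU 0.117 sd 0.067 F,Mx [ 3.61 -2.47 -3.65 -0.36]
r 131.1 az -104.83 yaw 75.84 z 73.1
```

Call:
{"name": "arm_command", "arguments": {"series": [[[0,0.2,5.2,-0.04],[0,0,0,0],[0,0,0,0]]]}}

```text
t: 32.5
tcp_pos: [0.5058, -0.0869, 0.0731]
tool_rot: [0.073, 0.703, -0.073, 0.703]
force: [-4.6, -1.4, -3.4]
finger_gap: 0.165
```

```bash
python3 tau.py
```

```text
t 32.75 TAU 0.133 sd 0.037 F,Mx [ 3.31 -2.08 -4.17 -0.41]
r 131.0 az -102.44 yaw 78.12 z 73.1
```

Call:
{"name": "arm_command", "arguments": {"series": [[[0,0.2,5.2,-0.04],[0,0,0,0],[0,0,0,0]]]}}

```text
t: 33.1
tcp_pos: [0.5108, -0.0878, 0.0731]
tool_rot: [0.059, 0.705, -0.059, 0.705]
force: [-5.2, -1.2, -2.8]
finger_gap: 0.162
```

```bash
python3 tau.py
```

```text
t 33.35 TAU 0.167 sd 0.042 F,Mx [ 3.37 -2.12 -4.33 -0.4 ]
r 130.9 az -100.16 yaw 80.41 z 73.1
```

Call:
{"name": "arm_command", "arguments": {"series": [[[0,0.2,5.2,-0.04],[0,0,0,0],[0,0,0,0]]]}}

```text
t: 33.7
tcp_pos: [0.516, -0.0885, 0.0731]
tool_rot: [0.045, 0.706, -0.045, 0.706]
force: [-3.9, -2.4, -3.5]
finger_gap: 0.163
```

```bash
python3 tau.py
```

```text
t 33.95 TAU 0.122 sd 0.072 F,Mx [ 3.62 -2.66 -4.27 -0.43]
r 130.8 az -97.9 yaw 82.71 z 73.1
```

The force couples through the mouth because the yaw leads. I'll grip firmer and push more at the grip point, with less turning moment.

Call:
{"name": "arm_command", "arguments": {"series": [[[0,0,1.5,0.03],[0,0,1.5,0.02],[0,0,0,0],[0,0,0,0]]], "force": 110, "jaw": 0}}

```text
t: 34.4
tcp_pos: [0.5156, -0.0882, 0.0725]
tool_rot: [0.061, 0.707, -0.061, 0.702]
force: [-8.7, -3.5, -2.7]
finger_gap: 0.147
```

```bash
python3 tau.py
```

```text
t 34.65 TAU 0.127 sd 0.078 F,Mx [ 2.43 -4.49 -8.67 -1.02]
r 130.5 az -98.11 yaw 80.08 z 72.5
```

Call:
{"name": "arm_command", "arguments": {"series": [[[0,0.3,5.2,-0.04],[0,0,0,0],[0,0,0,0]]]}}

```text
t: 35.0
tcp_pos: [0.5208, -0.0888, 0.0724]
tool_rot: [0.047, 0.708, -0.047, 0.703]
force: [-9.0, -1.7, -1.8]
finger_gap: 0.142
```

```bash
python3 tau.py
```

```text
t 35.25 TAU 0.119 sd 0.056 F,Mx [ 2.3  -3.35 -8.68 -1.03]
r 130.4 az -95.82 yaw 82.37 z 72.5
```

Wrong sense: the load went to the tip. The torque is a steady 0.12, so the collar is still running free. Turning the yaw lead the other way.

Call:
{"name": "arm_command", "arguments": {"series": [[[0,0,-1.5,-0.05],[0,0,-1.5,-0.04],[0,0,0,0]]]}}

```text
t: 35.6
tcp_pos: [0.524, -0.0899, 0.0737]
tool_rot: [0.017, 0.705, -0.018, 0.709]
force: [0.0, -1.6, -3.9]
finger_gap: 0.148
```

```bash
python3 tau.py
```

```text
t 35.85 TAU -0.07 sd 0.066 F,Mx [ 3.53 -1.29  1.67  0.15]
r 131.2 az -94.62 yaw 87.19 z 73.6
```

Call:
{"name": "arm_command", "arguments": {"series": [[[0,0.2,6,-0.05],[0,0,0,0],[0,0,0,0]]]}}

```text
t: 36.2
tcp_pos: [0.5285, -0.0899, 0.0734]
tool_rot: [-0.001, 0.706, 0.0, 0.708]
force: [3.4, -2.7, -1.9]
finger_gap: 0.147
```

```bash
python3 tau.py
```

```text
t 36.45 TAU -0.098 sd 0.063 F,Mx [ 3.1  -3.24  3.67  0.4 ]
r 131.0 az -92.5 yaw 90.1 z 73.4
```

Call:
{"name": "arm_command", "arguments": {"series": [[[0,0,2,0],[0,0,2,0],[0,0,0,0]]]}}

```text
t: 36.8
tcp_pos: [0.5302, -0.0892, 0.0728]
tool_rot: [-0.002, 0.708, 0.002, 0.706]
force: [-0.8, -5.5, -4.0]
finger_gap: 0.146
```

```bash
python3 tau.py
```

```text
t 37.05 TAU 0.027 sd 0.061 F,Mx [ 3.1  -4.99 -0.86 -0.06]
r 130.3 az -91.67 yaw 90.24 z 72.9
```

Call:
{"name": "arm_command", "arguments": {"series": [[[0,0.2,5.5,-0.04],[0,0,0,0],[0,0,0,0]]]}}

```text
t: 37.4
tcp_pos: [0.5357, -0.0891, 0.0728]
tool_rot: [-0.016, 0.708, 0.015, 0.706]
force: [-1.7, -6.0, -3.4]
finger_gap: 0.146
```

```bash
python3 tau.py
```

```text
t 37.65 TAU 0.074 sd 0.075 F,Mx [ 2.71 -5.54 -1.73 -0.13]
r 130.1 az -89.27 yaw 92.5 z 72.9
```

```bash
sed -i 's/range(6)/range(4)/' tau.py
```

Call:
{"name": "arm_command", "arguments": {"series": [[[0,-1.2,6.5,-0.05],[0,0,0,0],[0,0,0,0]]]}}

```text
t: 38.0
tcp_pos: [0.5411, -0.089, 0.0725]
tool_rot: [-0.032, 0.708, 0.034, 0.705]
force: [-4.4, -1.9, -1.6]
finger_gap: 0.145
```

```bash
python3 tau.py
```

```text
t 38.15 TAU 0.154 sd 0.061 F,Mx [ 2.57 -0.83 -4.31 -0.4 ]
r 130.2 az -86.79 yaw 95.34 z 72.6
```

Call:
{"name": "arm_command", "arguments": {"series": [[[0,0.2,6.5,-0.05],[0,0,0,0],[0,0,0,0]]]}}

```text
t: 38.5
tcp_pos: [0.5484, -0.0884, 0.0727]
tool_rot: [-0.05, 0.706, 0.051, 0.704]
force: [-5.2, 0.3, -2.9]
finger_gap: 0.15
```

```bash
python3 tau.py
```

```text
t 38.65 TAU 0.196 sd 0.09 F,Mx [ 2.96  1.6  -5.24 -0.49]
r 130.2 az -83.62 yaw 98.17 z 72.8
```

Call:
{"name": "arm_command", "arguments": {"series": [[[0,0.2,6.5,-0.05],[0,0,0,0],[0,0,0,0]]]}}

```text
t: 39.0
tcp_pos: [0.555, -0.0875, 0.0728]
tool_rot: [-0.068, 0.705, 0.068, 0.703]
force: [-4.6, 1.3, -2.3]
finger_gap: 0.147
```

```bash
python3 tau.py
```

```text
t 39.15 TAU 0.146 sd 0.067 F,Mx [ 2.51  1.43 -4.9  -0.5 ]
r 130.1 az -80.73 yaw 101.03 z 72.8
```

Call:
{"name": "arm_command", "arguments": {"series": [[[0,0.2,6.5,-0.05],[0,0,0,0],[0,0,0,0]]]}}

```text
t: 39.5
tcp_pos: [0.5613, -0.0862, 0.0728]
tool_rot: [-0.085, 0.703, 0.086, 0.701]
force: [-6.0, 0.2, -3.2]
finger_gap: 0.148
```

```bash
python3 tau.py
```

```text
t 39.65 TAU 0.136 sd 0.12 F,Mx [ 3.2   1.35 -5.05 -0.53]
r 130.1 az -77.88 yaw 103.91 z 72.8
```

Call:
{"name": "arm_command", "arguments": {"series": [[[0,0.2,6.5,-0.05],[0,0.2,3.9,-0.03],[0,0,0,0]]]}}

```text
t: 40.0
tcp_pos: [0.5715, -0.0833, 0.0728]
tool_rot: [-0.114, 0.699, 0.114, 0.697]
force: [-5.2, -1.2, -2.6]
finger_gap: 0.145
```

```bash
python3 tau.py
```

```text
t 40.15 TAU 0.164 sd 0.069 F,Mx [ 2.38  0.47 -5.49 -0.55]
r 129.9 az -73.32 yaw 108.51 z 72.8
```

Call:
{"name": "arm_command", "arguments": {"series": [[[0,0.2,6.5,-0.05],[0,0.2,3.9,-0.03],[0,0,0,0]]]}}

```text
t: 40.5
tcp_pos: [0.5811, -0.0798, 0.0728]
tool_rot: [-0.142, 0.694, 0.142, 0.692]
force: [-6.2, -2.6, -3.1]
finger_gap: 0.147
```

```bash
python3 tau.py
```

```text
t 40.65 TAU 0.253 sd 0.07 F,Mx [ 2.76  0.42 -6.17 -0.55]
r 129.7 az -68.75 yaw 113.1 z 72.8
```

Call:
{"name": "arm_command", "arguments": {"series": [[[0,0.2,6.5,-0.05],[0,0,0,0],[0,0,0,0]]]}}

```text
t: 41.0
tcp_pos: [0.5868, -0.0773, 0.0728]
tool_rot: [-0.159, 0.69, 0.159, 0.688]
force: [-6.4, -3.8, -2.8]
finger_gap: 0.145
```

```bash
python3 tau.py
```

```text
t 41.15 TAU 0.329 sd 0.049 F,Mx [ 2.72  0.19 -6.73 -0.54]
r 129.6 az -65.96 yaw 115.97 z 72.8
```

Call:
{"name": "arm_command", "arguments": {"series": [[[0,0.2,5.2,-0.04],[0,0,0,0],[0,0,0,0]]]}}

```text
t: 41.5
tcp_pos: [0.5912, -0.0751, 0.0728]
tool_rot: [-0.173, 0.687, 0.173, 0.685]
force: [-7.3, -4.1, -2.9]
finger_gap: 0.148
```

```bash
python3 tau.py
```

```text
t 41.65 TAU 0.411 sd 0.101 F,Mx [ 3.05 -0.   -7.45 -0.55]
r 129.4 az -63.8 yaw 118.27 z 72.8
```

Bearing has started: the torque climbs about 2 N m/rad, within the stated 1.5–3. Small steps to 0.65.

Call:
{"name": "arm_command", "arguments": {"series": [[[0,0.2,5.2,-0.04],[0,0,0,0],[0,0,0,0]]]}}

```text
t: 42.0
tcp_pos: [0.5956, -0.0727, 0.0728]
tool_rot: [-0.187, 0.683, 0.186, 0.681]
force: [-6.0, -4.0, -2.6]
finger_gap: 0.149
```

```bash
sed -i 's/range(4)/range(8)/' tau.py; python3 tau.py
```

```text
t 42.35 TAU 0.437 sd 0.075 F,Mx [ 2.89 -0.11 -7.76 -0.57]
r 129.4 az -61.55 yaw 120.57 z 72.8
```

Call:
{"name": "arm_command", "arguments": {"series": [[[0,0.2,5.2,-0.04],[0,0,0,0],[0,0,0,0]]]}}

```text
t: 42.7
tcp_pos: [0.6, -0.0702, 0.0728]
tool_rot: [-0.2, 0.679, 0.2, 0.677]
force: [-6.6, -4.4, -2.0]
finger_gap: 0.145
```

```bash
python3 tau.py
```

```text
t 43.05 TAU 0.483 sd 0.038 F,Mx [ 2.75 -0.29 -8.02 -0.55]
r 129.3 az -59.33 yaw 122.87 z 72.8
```

Call:
{"name": "arm_command", "arguments": {"series": [[[0,0.2,5.2,-0.04],[0,0,0,0],[0,0,0,0]]]}}

```text
t: 43.4
tcp_pos: [0.6042, -0.0674, 0.0728]
tool_rot: [-0.214, 0.675, 0.213, 0.673]
force: [-6.7, -5.4, -3.4]
finger_gap: 0.146
```

```bash
python3 tau.py
```

```text
t 43.75 TAU 0.578 sd 0.076 F,Mx [ 2.77 -0.41 -8.73 -0.55]
r 129.2 az -57.09 yaw 125.16 z 72.8
```

Call:
{"name": "arm_command", "arguments": {"series": [[[0,0.2,4,-0.03],[0,0,0,0],[0,0,0,0]]]}}

```text
t: 44.1
tcp_pos: [0.6073, -0.0653, 0.0728]
tool_rot: [-0.224, 0.672, 0.223, 0.669]
force: [-6.8, -6.4, -2.5]
finger_gap: 0.149
```

```bash
python3 tau.py
```

```text
t 44.45 TAU 0.627 sd 0.033 F,Mx [ 2.41 -0.85 -9.31 -0.57]
r 129.1 az -55.42 yaw 126.89 z 72.8
```

0.63 N m: hand-tight. Unloading the bar gently before drawing it out.

Call:
{"name": "arm_command", "arguments": {"series": [[[0,0,-1.5,0],[0,0,-1.5,0],[0,0,0,0]]]}}

```text
t: 44.8
tcp_pos: [0.6061, -0.0662, 0.073]
tool_rot: [-0.223, 0.671, 0.223, 0.671]
force: [-4.6, -2.9, -2.7]
finger_gap: 0.148
```

```bash
sed -i 's/range(8)/range(3)/' tau.py; python3 tau.py
```

```text
t 44.9 TAU 0.486 sd 0.064 F,Mx [ 2.75  0.39 -5.59 -0.24]
r 129.2 az -56.05 yaw 126.76 z 73.0
```

Call:
{"name": "arm_command", "arguments": {"series": [[[0,0,-1.5,0],[0,0,-1.5,0],[0,0,-1,0],[0,0,0,0]]]}}

```text
t: 45.35
tcp_pos: [0.6046, -0.0674, 0.0734]
tool_rot: [-0.223, 0.67, 0.223, 0.672]
force: [-0.4, 2.9, -4.2]
finger_gap: 0.147
```

```bash
python3 tau.py
```

```text
t 45.45 TAU 0.164 sd 0.027 F,Mx [3.67 1.54 1.74 0.38]
r 129.4 az -56.94 yaw 126.75 z 73.4
```

Call:
{"name": "arm_command", "arguments": {"series": [[[0,-2,0,0.02],[0,-6,0,0],[0,-12,0,0],[0,-20,0,0],[0,-25,0,0],[0,-20,0,0],[0,0,0,0]]]}}

```text
t: 46.2
tcp_pos: [0.6565, -0.1415, 0.074]
tool_rot: [-0.218, 0.672, 0.214, 0.675]
force: [0.1, -0.1, -2.0]
finger_gap: 0.147
```

```bash
python3 st.py
```

```text
t 46.2 tcp [ 656.5 -141.5   74. ] yaw 125.58 r 219.8 az -56.13
F tool [ 2.   -0.13  0.06] tq tool [ 0.033  0.009 -0.026] gap 0.147 q [-0.38  0.78  1.43 -0.    0.93 -1.  ]
TAU ccw-resist 0.019
```

Call:
{"name": "arm_command", "arguments": {"series": [[[0,-5,-20,0],[0,-12,-40,0],[0,-13,-45,0],[0,-13,-45,0],[0,-12,-40,0],[20,0,-5,0],[25,0,0,0],[15,0,0,0],[5,0,0,0],[0,0,0,0]]]}}

```text
t: 47.2
tcp_pos: [0.5266, -0.2947, 0.0075]
tool_rot: [-0.217, 0.673, 0.217, 0.673]
force: [-0.6, -0.3, -1.6]
finger_gap: 0.145
```

Call:
{"name": "arm_command", "arguments": {"series": [[[1,0,0,0],[1,0,0,0],[0,0,0,0]]]}}

```text
t: 47.5
tcp_pos: [0.5272, -0.2953, 0.0068]
tool_rot: [-0.217, 0.673, 0.217, 0.673]
force: [0.3, 0.4, -2.5]
finger_gap: 0.148
```

```bash
python3 st.py; python3 -c "
from h import *
print(np.round(T(),4))"
```

```text
t 47.5 tcp [ 527.2 -295.3    6.8] yaw 125.73 r 336.3 az -91.15
F tool [2.53 0.15 0.5 ] tq tool [ 0.061 -0.01   0.03 ] gap 0.148 q [-0.7   0.82  1.63 -0.    0.7  -1.32]
TAU ccw-resist -0.043
[[ 1.000e-03 -5.840e-01  8.118e-01  5.272e-01]
 [-9.000e-04  8.118e-01  5.840e-01 -2.953e-01]
 [-1.000e+00 -1.400e-03  3.000e-04  6.800e-03]
 [ 0.000e+00  0.000e+00  0.000e+00  1.000e+00]]
```

Call:
{"name": "arm_command", "arguments": {"series": [[[0.8,0,0,0],[0.8,0,0,0],[0,0,0,0]]]}}

```text
t: 47.8
tcp_pos: [0.527, -0.2953, 0.0053]
tool_rot: [-0.217, 0.673, 0.217, 0.673]
force: [-0.1, 1.4, 3.9]
finger_gap: 0.144
```

```bash
python3 st.py
```

```text
t 47.8 tcp [ 527.  -295.3    5.3] yaw 125.7 r 336.4 az -91.2
F tool [-3.95  1.17  0.71] tq tool [ 0.027 -0.022  0.156] gap 0.144 q [-0.7   0.82  1.63  0.    0.7  -1.32]
TAU ccw-resist 0.072
```

The bar is touching the shelf (force up by about 6 N). Releasing gently, then rising.

Call:
{"name": "arm_command", "arguments": {"series": [[[-0.5,0,0,0],[0,0,0,0],[0,0,0,0],[0,0,0,0],[0,0,0,0],[0,0,0,0],[0,0,0,0]]], "jaw": 60, "force": 20}}

```text
t: 48.5
tcp_pos: [0.5266, -0.2952, 0.0049]
tool_rot: [-0.217, 0.673, 0.217, 0.673]
force: [0.5, -0.6, -0.4]
finger_gap: 0.6
```

Call:
{"name": "arm_command", "arguments": {"series": [[[-10,0,0,0],[-25,0,0,0],[-35,0,0,0],[-40,0,0,0],[-40,0,0,0],[-40,0,0,0],[-30,-20,0,0],[0,0,0,0],[0,0,0,0],[0,0,0,0]]]}}

```text
t: 49.5
tcp_pos: [0.5371, -0.3103, 0.2238]
tool_rot: [-0.216, 0.674, 0.218, 0.672]
force: [-0.0, -0.4, -0.3]
finger_gap: 0.604
```

Run:
```python
from h import *
save('wrist','w9'); s=status.sense(); print(s['t'],s['tcp_pos'],s['force'],s['finger_gap'])
w=cv2.imread('pics/w9.png'); b=snapshot('top')[:,:,::-1]
t0=cv2.imread('pics/raw_top1.png')
cv2.imwrite('pics/fin.png',np.hstack([cv2.resize(w,(400,300)),cv2.resize(b,(400,300))]))
```

```text
49.55 [ 0.53699899 -0.31019404  0.22337984] [-0.3265889   0.00398915 -1.37238222] 0.5979897721256396
```

View pics/fin.png

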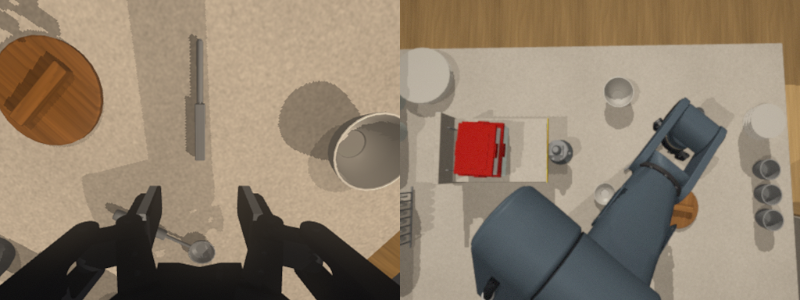

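The final picture shows the bar flat on the shelf at about (197,100) in the left view. The lid, bowl, spoon and dish are where they were, the boxes are unmoved, and the gripper is clear.

```bash
python3 -c "
from station import ticket; print(ticket.sign_off())"
```

```text
the job is handed in; nothing more can be done
None
```

The collar now bears on the lug at about 0.63 N m, the bar lies flat on the big shelf, and the job was handed in at about 49.6 s of the 72 s allowed.

- **Winding:** I used the bar in three holes and wound the collar counter-clockwise by roughly 145–160°. It ran free at about 0.12 N m. Once it touched the lug, the torque climbed by about 2 N m per rad to an averaged 0.63 N m. I then took the load off the bar and drew it out.
- **Bar and dishes:** The last pictures show the bar flat near (0.53, −0.30), more than 20 cm from the prop, with the gripper clear. The dishes and boxes that can be seen look unmoved; the box under the shelf is hidden from view.

**What went wrong or disagreed:**
- **First insertion:** I mistook the solid part between two holes for a hole, so the nose pressed on the rim at up to about 13 N before I re-aimed.
- **Turn count:** My estimate of the turn before contact, about 140°, is more than the 108° that a 1.5 mm gap should need. I relied on the torque rise instead.
- **Torque reading:** Single readings scattered by about ±0.07 N m, so I averaged several. I did not measure the torque again after drawing the bar out.

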